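Put the long bike light on charge in the well that is deep enough

ROBOT

A 7-joint arm with a two-finger parallel gripper is mounted at the origin on the work surface. World frame = base frame: x ahead of the robot, y to its left, z up, the work surface at z = 0. Lengths are in mm, angles in rad, forces in N, time in s.
With the tool pointing down it reaches from about 400 to 850 mm from the base axis. Payload 4.5 kg.
Tool frame: the origin (TCP) lies midway between the tips of the shut fingers; the grasp point (between the pads) lies 19 mm behind it; z points along the fingers, y is the direction in which the jaws open and shut (so a half turn about z gives the same grasp; the last joint's range is limited). The gripper opens to 88 mm and grips with 3 to 60 N. Pads are 18 mm wide; open, the fingers measure 123 mm over their backs; the gripper's body (75 mm by 187 mm) begins 45 mm behind the grasp point.
Start: joints at [0.034, 0.689, -0.195, 1.565, 0.157, 0.902, -0.215], TCP at [625.025, 0.026, 204.043] pointing down, gripper open.
Joint ranges: [-3.01, 3.01], [-0.46, 2.08], [-1.47, 1.51], [0.13, 2.56], [-1, 4.14], [0.04, 2.09], [-2.66, 2.66]. Speed limits (rad/s): [2.57, 2.57, 3.14, 3.14, 3.14, 3.14, 3.14].

INTERFACE

Orientations are given as a rotation vector (axis times angle).
In Python, from workcell import manip, camera, camera_model gives the robot as it stands.
- The arm moves only by the tool servo_tool, never from a script. Its argument "series" is a list of rows, each an object of numbers: "dx", "dy", "dz": the shift along the tool's x, y, z normalised to -1 to 1, where 1 is 4 cm; "rx", "ry", "rz": the turn, a rotation vector about the tool's x, y, z normalised to -1 to 1, where 1 is 180 degrees; "claw": the closure, from 0 (fully open) to 1 (shut). A call has 1 to 20 rows; each row shifts and turns the pose as measured when the row begins, along the tool's axes as they then stand; what a row does not reach is not made up. A row lasts 1/12 s, in which the tool goes at most 41.7 mm and 7.16 degrees, less where a joint would pass 70% of its speed; a pose out of reach is approached as far as the arm can. A call with a number of a shift or a turn outside -1 to 1 is refused whole. A call with a gripper value outside its range is refused whole. The fingers move at their own pace and stop on an object; "grip_force" is the grip in N (left out, the last holds). Time passes only in rows, so rows that do not move let the fingers close. It gives the time, the measured TCP pose, the force and the opening at its end, in the units of the state.
- manip.get_state(): the state, without advancing time (a new reading comes with each control period).
- camera(name): name is "scene" or "side" or "wrist"; returns the picture (420x560x3 uint8, blue, green, red); there is no depth.
- camera_model(name): a dict with "camera_matrix" (3x3 intrinsics, pixels), "extrinsics" (4x4, takes a point from world to camera coordinates). Camera axes: x right, y up, looking along -z (the intrinsics and any distortion apply to the point x, -y, -z); pixel columns grow to the right and rows downward; lengths in mm; the calibration is good to about 2 mm. A picture is of the moment at which its call begins: read the wrist's pose just before it. camera_model takes no time and is no camera call; for the wrist camera it gives the pose at the moment of the call.
- manip.finish_job(): hands the job in, once; it reports no verdict.
The state is a dict: "clock": time; "joint_pos": joint angles; "qd": joint speeds; "joint_efforts": joint torques, N m; "tool_pos": TCP position; "orientation": TCP orientation; "contact_force": force on the tool from outside, world axes, zero at the start; "wrist_torque": the same for the moment, N m; "finger_gap": finger opening in mm.
Only numpy, scipy, OpenCV 4.12 (cv2) and the standard library are available. Lean on these libraries where they do the work, as an engineer would, in place of code of your own. Each camera call takes 0.05 s, during which the arm holds its last target.

TASK

Take the long bike light out of the wooden box and put it on charge: push it tail first into the charging stand, past the sprung balls in the well, until it bottoms on the charging contact, seat it there with a firm push of about 10 N (never over 18 N on a contact) and leave it standing in the well. The two wells look alike, but only in the deeper one does the rim come within the dark band on the barrel; if the light bottoms with the band standing clear above the rim, pull it out and use the other well. Leave everything else as it is.

Things in the scene. Friction and masses are not known exactly. Their poses are not given: they have to be found in the camera images.
- stand: Charcoal charging stand fixed to the shelf, block 70 x 130 x 60 mm high. Origin at the centre of its underside, z up. Two round blind wells, 18 mm bore, open in its flat top at local (0, +32, 60) and (0, -32, 60) mm. Each floor is a stiffly sprung brass contact (12 N per mm) on a screw-set post, depth not known beforehand: 34 to 47 mm in one well (either of the two), only 21 to 26 mm in the other.
- well_l (a point): Centre of the mouth of one well, level with the stand's top (stand's +y side); it may be the deep or the shallow one. In each well two spring-loaded steel balls, 8 mm across, face each other along the stand's x, centred 11 mm below the rim with 13.4 mm between them; they give outwards.
- well_r (a point): Centre of the mouth of the other well (stand's -y side). In either well, pushing the light's tail past the balls takes up to 5 to 12 N (with the tail 8 to 20 mm down) and sliding on takes 1 to 4 N, so a light push stops at the balls, short of the floor; pulling out takes 1 to 4 N. The balls hold the light where it is left.
- box: Dark wooden box fixed to the shelf, 80 x 130 x 45 mm high, origin at the centre of its underside. Two 18 mm holes, 30 mm deep, in its top at local (0, +30) and (0, -30) mm; the two bike lights stand in them tail down, either in either.
- long_light: Long bike light, aluminium, about 90 g, 108 mm long, standing upright with 78 mm of it out of the box. Origin at the centre of its tail end, z along it to the lens. Tail tapers from 16 to 10 mm diameter over the last 9 mm; barrel 16 mm diameter up to 80 mm from the tail; round head 22 mm diameter from 80 to 108 mm.
- tail (a point): Centre of the long light's tail end (same point as its origin).
- band (a point): Centre of the dark flush band round the long light's barrel, 41 mm from the tail, on its axis; the band is 16 mm wide (33 to 49 mm from the tail). When the light has bottomed in the deep well the rim lies within the band; bottomed in the shallow one, the whole band stands 5 mm or more above the rim.
- short_light: The short bike light, same diameters but only 74 mm long, standing in the other hole of the box. Leave it there. Origin at its tail end.
- dish: Mustard ceramic dish, 110 mm across, 26 mm high; leave alone. Origin under its centre.
- key: Folding steel bike lock key, about 64 x 17 x 9 mm, lying flat; leave alone.
- case: Clear plastic sunglasses case with flip-top lid, 162 x 64 x 46 mm; leave alone. Origin under its centre.
- lock: Folded bike lock, about 205 x 64 x 36 mm; leave alone. Origin under its middle.
- phone: Phone lying flat, 150 x 72 x 9 mm; leave alone.
- multitool: Closed steel multi-tool, 95 x 31 x 18 mm; leave alone.
There are look-alikes about, which are no part of the job. Leave any blue or purple look-alike of the long_light alone.

How it is judged (in metres and radians):
On the way, in this order (a step that is already met when the one before it is completed fails the run):
1. the long light has been lifted clear of the wooden box (height (world z) of tail above 0.055 m), for 0.1 s.
2. the long light has been pressed home on the deep well's contact (over 4 N) (contact force between long_light and contact_deep_c0 above 4 N), for 0.02 s.
At the end, for the whole second after the job is handed in: The long light stands upright (within 0.1 rad) and at rest in the deep well, its tail touching or within about 2.4 mm of the charging contact (4.5 mm from the centre of that 4 mm thick disc), within 4 mm of the well's axis, the centre of its band less than 10.5 mm above the rim (distance between tail and contact_deep_c0 below 0.0045 m and (horizontal distance between tail and well_l below 0.004 m or horizontal distance between tail and well_r below 0.004 m) and z of band in the frame of stand below 0.0705 m and angle between long_light's own z axis and vertical below 0.1 rad and linear speed of long_light below 0.01 m/s).
It fails at once if a charging contact pressed harder than 18 N (contact force between long_light and contact_deep_c0 above 18 N or contact force between long_light and contact_shallow_c0 above 18 N).
It fails at once if the short light pulled out of its hole or knocked over (distance of short_light from where it was at the start of the episode above 0.012 m).
It fails at once if a bystander pushed aside by more than 20 mm (distance of any of dish, key, case, lock, phone, multitool from where it was at the start of the episode above 0.02 m).
It also fails if it takes over 61 s, if anything falls off the work surface, if the arm or the gripper's body presses on something with over 40 N, if the wrist force passes 120 N, or if a joint passes its speed limit or range.

## Working session

There is one attempt and no reset: what is moved stays moved. The work goes in short steps, Python scripts to look and compute and a tool call to move; the robot and the scene stay as the last step left them, time stands still between calls to the robot, and variables do not carry over. Pictures are saved under pics/ and viewed, and the job is handed in when it is done.

Besides the shell and the picture viewer there is one more tool, called after "Emit:" in YAML: its name, and indented under it one key for each argument. servo_tool: Moves the arm, as the interface text tells. Scaled input: -1 to 1 covers 4 cm each way for a shift and 180 degrees each way for a turn. Its arguments: {"type":"object","properties":{"series":{"type":"array"},"grip_force":{"type":"number"}},"required":["series"]}

```bash
ls; mkdir -p pics; cat > h.py <<'E'
import numpy as np, cv2
from workcell import manip, camera, camera_model
def snap(n,f):
    m=camera_model(n); im=np.array(camera(n)); cv2.imwrite('pics/'+f+'.png',im); np.savez('pics/'+f+'.npz',K=m['camera_matrix'],E=m['extrinsics']); return im
def load(f):
    d=np.load('pics/'+f+'.npz'); return d['K'],d['E']
def ray(f,u,v):
    K,E=load(f); p=np.linalg.inv(K)@[u,v,1.]; d=np.array([p[0],-p[1],-p[2]]); R=E[:3,:3]; return -R.T@E[:3,3], R.T@d
def atz(f,u,v,z):
    o,d=ray(f,u,v); return o+d*(z-o[2])/d[2]
def proj(f,P):
    K,E=load(f); c=E[:3,:3]@np.array(P,float)+E[:3,3]; q=K@[c[0],-c[1],-c[2]]; return q[:2]/q[2]
def tri(obs):
    A=np.zeros((3,3));b=np.zeros(3)
    for f,u,v in obs:
        o,d=ray(f,u,v); d=d/np.linalg.norm(d); M=np.eye(3)-np.outer(d,d); A+=M;b+=M@o
    return np.linalg.solve(A,b)
def crop(f,u,v,r,out,s=4):
    im=cv2.imread('pics/'+f+'.png'); y0=max(0,v-r);x0=max(0,u-r); c=im[y0:v+r,x0:u+r]; cv2.imwrite('pics/'+out+'.png',cv2.resize(c,None,fx=s,fy=s,interpolation=cv2.INTER_CUBIC)); print(out,x0,y0,s)
E
python3 - <<'E'
from h import *
for n in['scene','side','wrist']: snap(n,n+'0'); m=camera_model(n); print(n,m)
print(manip.get_state())
E
```

```text
pics
scene {'camera_matrix': array([[428.02844448,   0.        , 286.48584745],
       [  0.        , 428.02844448, 211.56764315],
       [  0.        ,   0.        ,   1.        ]]), 'extrinsics': array([[-7.11501410e-01,  7.02452605e-01, -1.80577193e-02,
         3.84614376e+02],
       [-4.20869330e-01, -4.05430477e-01,  8.11477132e-01,
         1.98838016e+02],
       [ 5.62703076e-01,  5.84967063e-01,  5.84105113e-01,
        -1.31541321e+03],
       [ 0.00000000e+00,  0.00000000e+00,  0.00000000e+00,
         1.00000000e+00]])}
side {'camera_matrix': array([[495.20233809,   0.        , 270.52964373],
       [  0.        , 495.20233809, 207.79239049],
       [  0.        ,   0.        ,   1.        ]]), 'extrinsics': array([[-7.36946144e-01, -6.75939374e-01,  4.04284299e-03,
         4.24334912e+02],
       [ 5.16001870e-01, -5.58689924e-01,  6.49313205e-01,
        -3.23418936e+02],
       [-4.36637666e-01,  4.80594977e-01,  7.60510366e-01,
        -1.28489788e+03],
       [ 0.00000000e+00,  0.00000000e+00,  0.00000000e+00,
         1.00000000e+00]])}
wrist {'camera_matrix': ar
[... 515 characters left out ...]
k': 0.15, 'joint_pos': array([ 0.03380072,  0.68975423, -0.19454549,  1.5660598 ,  0.15728994,
        0.90246139, -0.21513006]), 'qd': array([ 0.00095986, -0.00254163, -0.00128881, -0.00346505,  0.00043293,
        0.00033371,  0.00022075]), 'joint_efforts': array([-1.46674727e-03, -5.27863634e+01, -1.26819178e+00, -1.53587687e+01,
       -5.24473807e-02,  3.92338901e-03,  1.12435155e-04]), 'tool_pos': array([ 6.24509773e+02, -2.27871263e-02,  2.03429971e+02]), 'orientation': array([-2.22079086e+00, -2.22087243e+00,  1.51606864e-03]), 'contact_force': array([-0.39929141,  0.34297601,  0.142711  ]), 'wrist_torque': array([0.04427907, 0.01089294, 0.01843326]), 'finger_gap': 87.81520599537836}
```

View pics/scene0.png

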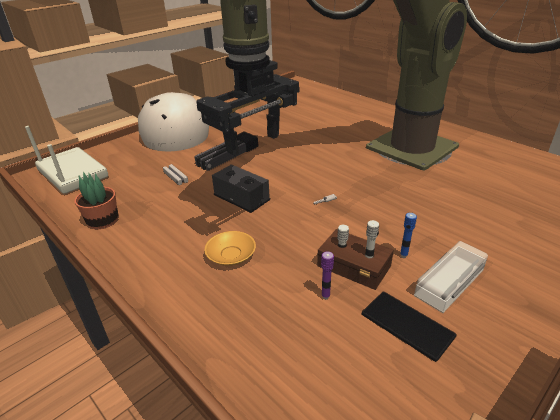

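View pics/side0.png

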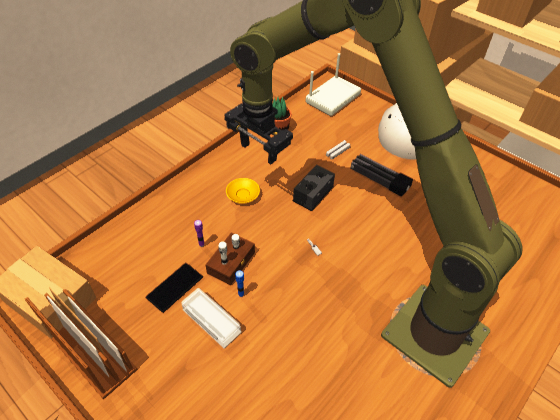

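View pics/wrist0.png

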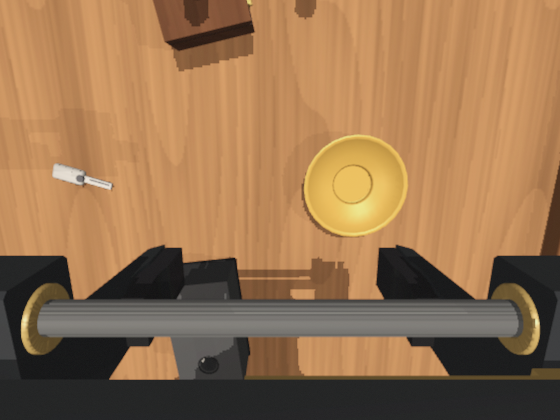

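The box is at about (355,258) in scene and (231,258) in side, with two silver lights in it. The stand is at (240,186) scene and (314,188) side. I'll enlarge both.

```bash
python3 - <<'E'
from h import *
crop('scene0',360,250,60,'c1',6); crop('scene0',240,188,40,'c2',8); crop('side0',231,255,50,'c3',7); crop('side0',314,188,35,'c4',8)
E
```

```text
c1 300 190 6
c2 200 148 8
c3 181 205 7
c4 279 153 8
```

View pics/c1.png

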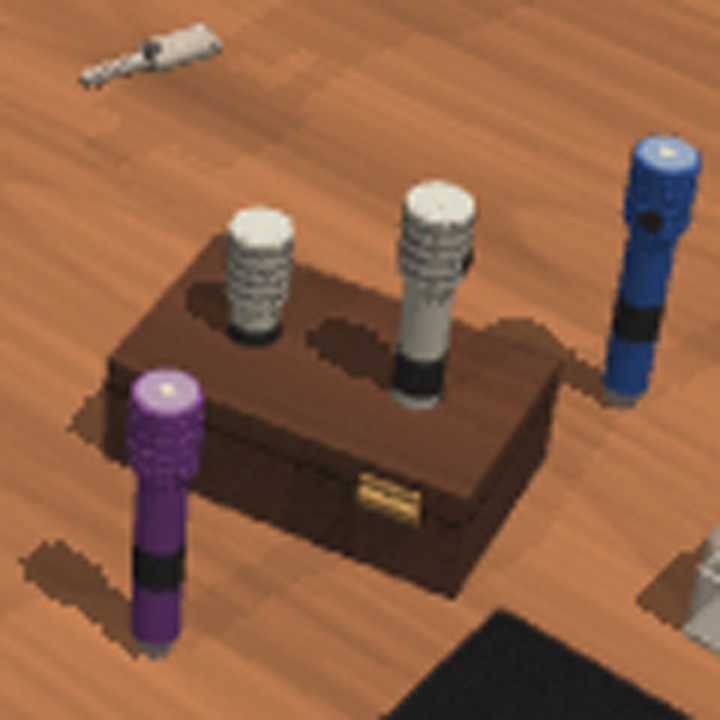

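View pics/c2.png

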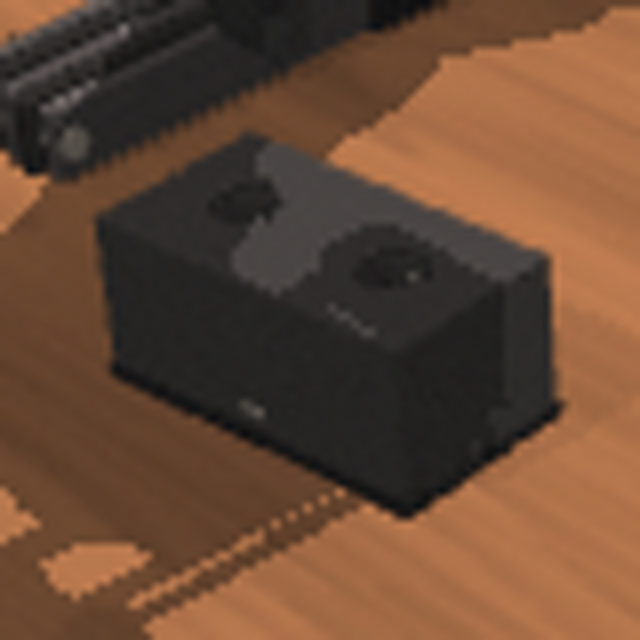

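View pics/c3.png

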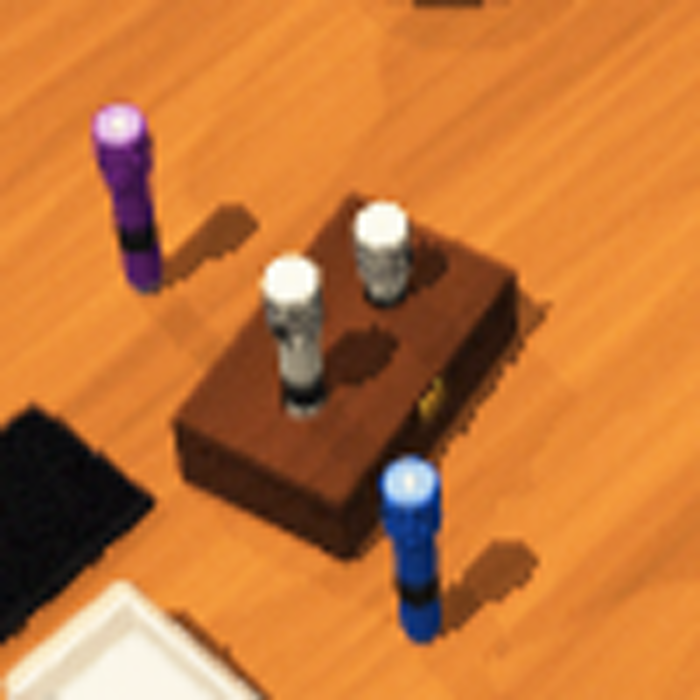

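View pics/c4.png

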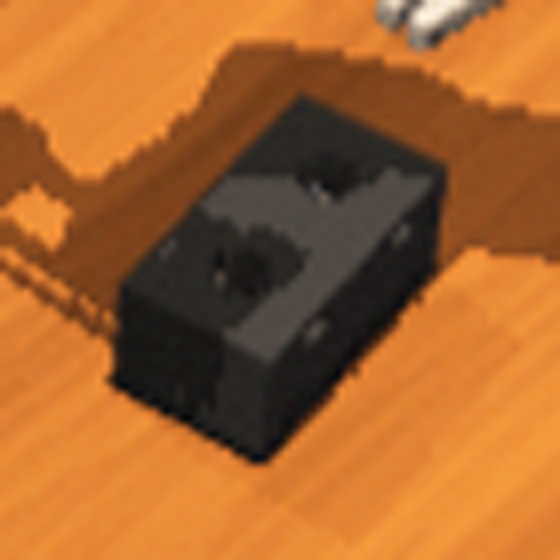

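Candidates: the long silver light in the box (scene 373,223 / side 222,244), the short silver one (343,227 / 236,237), purple (328,258) and blue (411,217). The silver one showing the dark band and bare barrel above the box is the long light. The purple and blue ones are free-standing look-alikes.

```bash
python3 - <<'E'
from h import *
L=[('scene0',372.9,223.2),('side0',222.5,243.8)];S=[('scene0',343.4,226.8),('side0',235.5,236.7)]
for n,o,z in[('long',L,123),('short',S,89),('wellnear?',[('scene0',230.6,172.9),('side0',320.8,174.4)],60),('wellB',[('scene0',248.9,181.4),('side0',310.8,186.4)],60)]:
    print(n,tri(o).round(1),[atz(*q,z).round(1) for q in o])
for n,u,v,z in [('blue',411,215,108),('purple',328,254,108)]: print(n,atz('scene0',u,v,z).round(1))
def b(f,x0,y0,s,pts,z): print([atz(f,x0+(x+.5)/s-.5,y0+(y+.5)/s-.5,z)[:2].round(1) for x,y in pts])
b('scene0',300,190,6,[(110,360),(465,500),(558,362),(222,235)],45)
b('side0',181,205,7,[(175,425),(345,505),(515,272),(352,195)],45)
b('scene0',200,148,8,[(98,218),(400,352),(548,262),(252,134)],60)
b('side0',279,153,8,[(122,290),(268,362),(445,170),(302,96)],60)
E
```

```text
long [537.5 231.4 122.5] [array([538.1, 232. , 123. ]), array([537.3, 231.4, 123. ])]
short [549.  173.1  88.1] [array([549.6, 172.9,  89. ]), array([548.2, 174.3,  89. ])]
wellnear? [ 542.6 -199.7   58.4] [array([ 544.3, -197.2,   60. ]), array([ 541.7, -198.5,   60. ])]
wellB [ 533.9 -139.2   55.5] [array([ 538.8, -132.1,   60. ]), array([ 531.9, -136.7,   60. ])]
blue [446.9 259.5 108. ]
purple [649.5 218.  108. ]
[array([597.8, 149.5]), array([570. , 274.4]), array([494.1, 257.7]), array([519.1, 132.6])]
[array([564. , 277.7]), array([488.4, 258.3]), array([517.3, 133.2]), array([594.4, 150.4])]
[array([ 583.2, -224.4]), array([567.6, -96. ]), array([ 502.6, -101.6]), array([ 515.6, -231.2])]
[array([564. , -93.2]), array([ 498.9, -102.7]), array([ 512.1, -229.4]), array([ 580.2, -223.3])]
```

Emit:
servo_tool:
  series:
    - {"rz": -0.035, "claw": 0}
    - {"rz": -0.035, "claw": 0}
    - {"dx": 0.7, "dy": -0.15, "claw": 0}
    - {"dx": 0.7, "dy": -0.15, "claw": 0}
    - {"dx": 0.7, "dy": -0.15, "claw": 0}
    - {"dx": 0.7, "dy": -0.15, "claw": 0}
    - {"dx": 0.7, "dy": -0.15, "claw": 0}
    - {"dx": 0.7, "dy": -0.15, "claw": 0}
    - {"claw": 0}
    - {"claw": 0}
  grip_force: 50

```text
validation failed for argument at $.se...
```

```bash
cat >> h.py <<'E'
from scipy.spatial.transform import Rotation as Ro
def st(): 
    s=manip.get_state(); R=Ro.from_rotvec(s['orientation']).as_matrix(); print('t',round(s['clock'],2),'tcp',s['tool_pos'].round(1),'F',s['contact_force'].round(1),'M',s['wrist_torque'].round(2),'gap',round(s['finger_gap'],1),'tool z',R[:,2].round(4),'yaw',np.degrees(np.arctan2(R[1,1],R[0,1])).round(2)); return s,R
def go(P,yaw=None):
    s,R=st(); d=R.T@(np.array(P)-s['tool_pos']); print('shift tool mm',d.round(1),'units',(d/40).round(3))
E
python3 - <<'E'
from h import *
st(); snap('wrist','w1')
E
```

```text
t 0.15 tcp [624.5  -0.  203.4] F [-0.4  0.3  0.1] M [0.04 0.01 0.02] gap 87.8 tool z [-1.3e-03 -1.0e-04 -1.0e+00] yaw 0.0
```

View pics/w1.png

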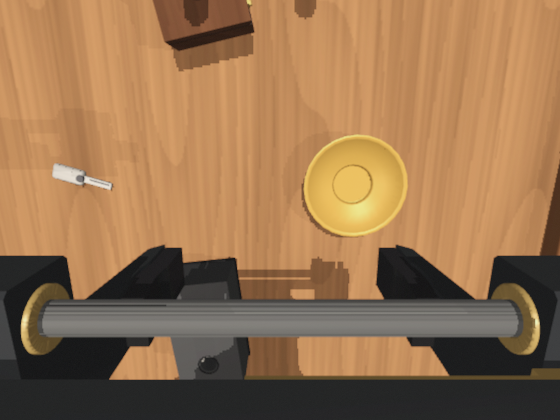

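The call was refused on format, so the arm didn't move. I'll give every row all its fields.

Emit:
servo_tool:
  series:
    - {"dx": 0, "dy": 0, "dz": 0, "rx": 0, "ry": 0, "rz": -0.035, "claw": 0}
    - {"dx": 0, "dy": 0, "dz": 0, "rx": 0, "ry": 0, "rz": -0.035, "claw": 0}
    - {"dx": 0.7, "dy": -0.15, "dz": 0, "rx": 0, "ry": 0, "rz": 0, "claw": 0}
    - {"dx": 0.7, "dy": -0.15, "dz": 0, "rx": 0, "ry": 0, "rz": 0, "claw": 0}
    - {"dx": 0.7, "dy": -0.15, "dz": 0, "rx": 0, "ry": 0, "rz": 0, "claw": 0}
    - {"dx": 0.7, "dy": -0.15, "dz": 0, "rx": 0, "ry": 0, "rz": 0, "claw": 0}
    - {"dx": 0.7, "dy": -0.15, "dz": 0, "rx": 0, "ry": 0, "rz": 0, "claw": 0}
    - {"dx": 0, "dy": 0, "dz": 0, "rx": 0, "ry": 0, "rz": 0, "claw": 0}
  grip_force: 50

```text
clock: 0.87
tool_pos: [561.3, 130.5, 200.7]
orientation: [-1.959, -2.454, 0.007]
contact_force: [-0.1, 0.5, -0.8]
finger_gap: 88.0
```

```bash
python3 - <<'E'
from h import *
st(); snap('wrist','w2'); st()
print(proj('w2',(537.6,231.6,123)),proj('w2',(549,173.5,89)))
E
```

```text
t 0.87 tcp [561.3 130.5 200.7] F [-0.1  0.5 -0.8] M [ 0.05 -0.01  0.06] gap 88.0 tool z [-0.0039 -0.0022 -1.    ] yaw 12.79
t 0.92 tcp [562.6 127.1 200.6] F [-0.7  0.1 -0.3] M [ 0.03 -0.04  0.  ] gap 87.9 tool z [-0.0029 -0.005  -1.    ] yaw 12.64
[279.95412151  59.55177751] [278.07484036 142.84000633]
```

View pics/w2.png

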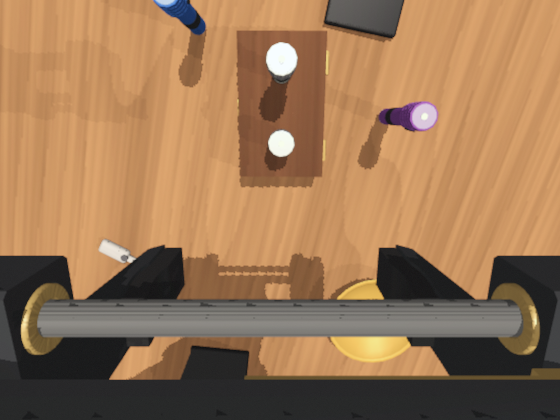

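Wrist view: the long light's lens is at (281,59) and the short light's at (281,143). Both agree with the projected estimates to about 1.5 px. Next I'll measure from the wrist camera and go over the light.

```bash
python3 - <<'E'
from h import *
print(atz('w2',281.5,59.5,123)); go((538,231.6,155))
E
```

```text
[538.63640632 231.86814719 123.        ]
t 0.92 tcp [562.6 127.1 200.6] F [-0.7  0.1 -0.3] M [ 0.03 -0.04  0.  ] gap 87.9 tool z [-0.0029 -0.005  -1.    ] yaw 12.64
shift tool mm [107.5  -1.   45.2] units [ 2.688 -0.025  1.13 ]
```

Emit:
servo_tool:
  series:
    - {"dx": 0.67, "dy": 0, "dz": 0.2, "rx": 0, "ry": 0, "rz": 0, "claw": 0}
    - {"dx": 0.67, "dy": 0, "dz": 0.2, "rx": 0, "ry": 0, "rz": 0, "claw": 0}
    - {"dx": 0.67, "dy": 0, "dz": 0.2, "rx": 0, "ry": 0, "rz": 0, "claw": 0}
    - {"dx": 0.5, "dy": 0, "dz": 0.2, "rx": 0, "ry": 0, "rz": 0, "claw": 0}
    - {"dx": 0, "dy": 0, "dz": 0, "rx": 0, "ry": 0, "rz": 0, "claw": 0}
    - {"dx": 0, "dy": 0, "dz": 0, "rx": 0, "ry": 0, "rz": 0, "claw": 0}

```text
clock: 1.42
tool_pos: [545.1, 219.4, 166.3]
orientation: [1.971, 2.435, -0.014]
contact_force: [0.2, -0.2, 0.6]
finger_gap: 88.2
```

```bash
python3 - <<'E'
from h import *
go((538,231.6,90)); s,R=st(); print(Ro.from_matrix(R.T@np.array([[-np.sin(a),np.cos(a),0] for a in [.218]]+[[np.cos(a),np.sin(a),0] for a in [.218]]+[[0,0,-1]]).T).as_rotvec()/np.pi)
E
```

```text
t 1.42 tcp [545.1 219.4 166.3] F [ 0.2 -0.2  0.6] M [-0.03  0.01 -0.  ] gap 88.2 tool z [ 9.000e-04 -1.210e-02 -9.999e-01] yaw 12.02
shift tool mm [14.3 -4.3 76.1] units [ 0.358 -0.106  1.903]
t 1.42 tcp [545.1 219.4 166.3] F [ 0.2 -0.2  0.6] M [-0.03  0.01 -0.  ] gap 88.2 tool z [ 9.000e-04 -1.210e-02 -9.999e-01] yaw 12.02
[-0.00052925  0.00382457 -0.00262177]
```

Emit:
servo_tool:
  series:
    - {"dx": 0.2, "dy": -0.06, "dz": 0, "rx": 0, "ry": 0.004, "rz": -0.002, "claw": 0}
    - {"dx": 0.16, "dy": -0.05, "dz": 0, "rx": 0, "ry": 0, "rz": 0, "claw": 0}
    - {"dx": 0, "dy": 0, "dz": 0, "rx": 0, "ry": 0, "rz": 0, "claw": 0}

```text
clock: 1.67
tool_pos: [539.4, 228.5, 166.6]
orientation: [1.976, 2.442, -0.002]
contact_force: [-0.5, -0.0, 0.3]
finger_gap: 87.9
```

```bash
cat >> h.py <<'E'
def up(yaw=None):
    s,R=st(); 
    a=np.arctan2(R[1,1],R[0,1]) if yaw is None else np.radians(yaw)
    T=np.array([[-np.sin(a),np.cos(a),0],[np.cos(a),np.sin(a),0],[0,0,-1]]).T
    print('rot units',(Ro.from_matrix(R.T@T).as_rotvec()/np.pi).round(4))
E
python3 - <<'E'
from h import *
go((538,231.6,90)); up(12.5)
E
```

```text
t 1.67 tcp [539.4 228.5 166.6] F [-0.5 -0.   0.3] M [ 0.08 -0.02  0.03] gap 87.9 tool z [-8.0e-04 -1.3e-03 -1.0e+00] yaw 12.04
shift tool mm [ 3.4 -0.6 76.6] units [ 0.086 -0.016  1.914]
t 1.67 tcp [539.4 228.5 166.6] F [-0.5 -0.   0.3] M [ 0.08 -0.02  0.03] gap 87.9 tool z [-8.0e-04 -1.3e-03 -1.0e+00] yaw 12.04
rot units [-0.0003  0.0004 -0.0025]
```

Emit:
servo_tool:
  series:
    - {"dx": 0.1, "dy": -0.02, "dz": 0.3, "rx": 0, "ry": 0, "rz": 0, "claw": 0}
    - {"dx": 0, "dy": 0, "dz": 0.3, "rx": 0, "ry": 0, "rz": 0, "claw": 0}
    - {"dx": 0, "dy": 0, "dz": 0.3, "rx": 0, "ry": 0, "rz": 0, "claw": 0}
    - {"dx": 0, "dy": 0, "dz": 0.3, "rx": 0, "ry": 0, "rz": 0, "claw": 0}
    - {"dx": 0, "dy": 0, "dz": 0, "rx": 0, "ry": 0, "rz": 0, "claw": 0}

```text
clock: 2.08
tool_pos: [542.1, 226.8, 120.1]
orientation: [1.983, 2.429, 0.004]
contact_force: [-0.5, -0.1, 1.0]
finger_gap: 87.9
```

```bash
python3 - <<'E'
from h import *
go((538,231.6,90)); up(12.5)
E
```

```text
t 2.08 tcp [542.1 226.8 120.1] F [-0.5 -0.1  1. ] M [-0.04 -0.04 -0.01] gap 87.9 tool z [ 0.0063 -0.0019 -1.    ] yaw 11.56
shift tool mm [ 5.6 -3.2 30.1] units [ 0.139 -0.081  0.753]
t 2.08 tcp [542.1 226.8 120.1] F [-0.5 -0.1  1. ] M [-0.04 -0.04 -0.01] gap 87.9 tool z [ 0.0063 -0.0019 -1.    ] yaw 11.56
rot units [ 0.0018  0.001  -0.0052]
```

Emit:
servo_tool:
  series:
    - {"dx": 0.12, "dy": -0.06, "dz": 0.2, "rx": 0.002, "ry": 0.001, "rz": -0.004, "claw": 0}
    - {"dx": 0.05, "dy": -0.03, "dz": 0.2, "rx": 0, "ry": 0, "rz": 0, "claw": 0}
    - {"dx": 0.03, "dy": -0.01, "dz": 0.2, "rx": 0, "ry": 0, "rz": 0, "claw": 0}
    - {"dx": 0.02, "dy": -0.01, "dz": 0.1, "rx": 0, "ry": 0, "rz": 0, "claw": 0}
    - {"dx": 0, "dy": 0, "dz": 0, "rx": 0, "ry": 0, "rz": 0, "claw": 0}

```text
clock: 2.5
tool_pos: [537.5, 233.5, 91.5]
orientation: [1.973, 2.443, 0.002]
contact_force: [-0.5, -0.9, -0.0]
finger_gap: 88.0
```

```bash
python3 - <<'E'
from h import *
go((538,231.6,90)); up(12.5)
E
```

```text
t 2.5 tcp [537.5 233.5  91.5] F [-0.5 -0.9 -0. ] M [ 0.04 -0.05  0.07] gap 88.0 tool z [ 1.9e-03  5.0e-04 -1.0e+00] yaw 12.16
shift tool mm [-2.   0.1  1.5] units [-0.05   0.003  0.039]
t 2.5 tcp [537.5 233.5  91.5] F [-0.5 -0.9 -0. ] M [ 0.04 -0.05  0.07] gap 88.0 tool z [ 1.9e-03  5.0e-04 -1.0e+00] yaw 12.16
rot units [ 0.0006 -0.     -0.0019]
```

Emit:
servo_tool:
  series:
    - {"dx": -0.05, "dy": 0, "dz": 0.03, "rx": 0, "ry": 0, "rz": 0, "claw": 0}
    - {"dx": 0, "dy": 0, "dz": 0, "rx": 0, "ry": 0, "rz": 0, "claw": 0}

```text
clock: 2.67
tool_pos: [537.9, 231.7, 90.2]
orientation: [1.972, 2.444, 0.002]
contact_force: [1.0, 0.6, -0.4]
finger_gap: 88.4
```

```bash
python3 - <<'E'
from h import *
go((538,231.6,90)); up(12.5); snap('scene','s3')
crop('s3',370,235,50,'c5',7)
E
```

```text
t 2.67 tcp [537.9 231.7  90.2] F [ 1.   0.6 -0.4] M [-0.03  0.01 -0.06] gap 88.4 tool z [ 1.8e-03  3.0e-04 -1.0e+00] yaw 12.19
shift tool mm [-0.1  0.1  0.2] units [-0.002  0.003  0.004]
t 2.67 tcp [537.9 231.7  90.2] F [ 1.   0.6 -0.4] M [-0.03  0.01 -0.06] gap 88.4 tool z [ 1.8e-03  3.0e-04 -1.0e+00] yaw 12.19
rot units [ 0.0006  0.     -0.0017]
c5 320 185 7
```

View pics/c5.png

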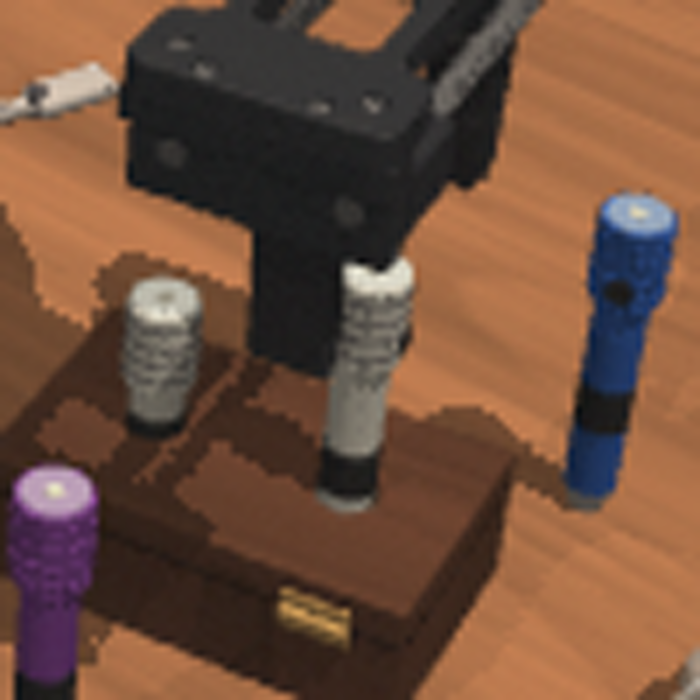

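The light's head sits between the two fingers, clear of the look-alikes, so I'm closing.

Emit:
servo_tool:
  series:
    - {"dx": 0, "dy": 0, "dz": 0, "rx": 0, "ry": 0, "rz": 0, "claw": 0.6}
    - {"dx": 0, "dy": 0, "dz": 0, "rx": 0, "ry": 0, "rz": 0, "claw": 0.75}
    - {"dx": 0, "dy": 0, "dz": 0, "rx": 0, "ry": 0, "rz": 0, "claw": 1}
    - {"dx": 0, "dy": 0, "dz": 0, "rx": 0, "ry": 0, "rz": 0, "claw": 1}
    - {"dx": 0, "dy": 0, "dz": 0, "rx": 0, "ry": 0, "rz": 0, "claw": 1}
    - {"dx": 0, "dy": 0, "dz": 0, "rx": 0, "ry": 0, "rz": 0, "claw": 1}
  grip_force: 50

```text
clock: 3.22
tool_pos: [539.0, 232.4, 91.7]
orientation: [1.972, 2.443, 0.007]
contact_force: [1.1, 0.3, 0.3]
finger_gap: 50.2
```

```bash
python3 - <<'E'
from h import *
go((538,231.6,90)); up(12.5)
E
```

```text
t 3.22 tcp [539.  232.4  91.7] F [1.1 0.3 0.3] M [-0.03 -0.05  0.02] gap 50.2 tool z [ 0.0046  0.0021 -1.    ] yaw 12.18
shift tool mm [-0.6 -1.1  1.7] units [-0.015 -0.028  0.042]
t 3.22 tcp [539.  232.4  91.7] F [1.1 0.3 0.3] M [-0.03 -0.05  0.02] gap 50.2 tool z [ 0.0046  0.0021 -1.    ] yaw 12.18
rot units [ 0.0016 -0.0003 -0.0018]
```

Emit:
servo_tool:
  series:
    - {"dx": -0.01, "dy": -0.02, "dz": 0.04, "rx": 0.001, "ry": 0, "rz": 0, "claw": 1}
    - {"dx": 0, "dy": 0, "dz": 0, "rx": 0, "ry": 0, "rz": 0, "claw": 1}
    - {"dx": 0, "dy": 0, "dz": 0, "rx": 0, "ry": 0, "rz": 0, "claw": 1}
    - {"dx": 0, "dy": 0, "dz": 0, "rx": 0, "ry": 0, "rz": 0, "claw": 1}
    - {"dx": 0, "dy": 0, "dz": 0, "rx": 0, "ry": 0, "rz": 0, "claw": 1}
    - {"dx": 0, "dy": 0, "dz": 0, "rx": 0, "ry": 0, "rz": 0, "claw": 1}
    - {"dx": 0, "dy": 0, "dz": 0, "rx": 0, "ry": 0, "rz": 0, "claw": 1}

```text
clock: 3.8
tool_pos: [538.2, 231.8, 89.9]
orientation: [1.973, 2.444, 0.003]
contact_force: [0.5, -0.2, 1.1]
finger_gap: 3.7
```

```bash
python3 - <<'E'
from h import *
go((538,231.6,90)); up(12.5)
E
```

```text
t 3.8 tcp [538.2 231.8  89.9] F [ 0.5 -0.2  1.1] M [ 0.03 -0.    0.01] gap 3.7 tool z [ 0.0011  0.0013 -1.    ] yaw 12.17
shift tool mm [-0.1 -0.2 -0.1] units [-0.003 -0.005 -0.003]
t 3.8 tcp [538.2 231.8  89.9] F [ 0.5 -0.2  1.1] M [ 0.03 -0.    0.01] gap 3.7 tool z [ 0.0011  0.0013 -1.    ] yaw 12.17
rot units [ 0.0004 -0.0003 -0.0018]
```

The gap is 3.7 mm, so the fingers don't have a 22 mm head between them. I need to look.

```bash
python3 - <<'E'
from h import *
snap('scene','s4');snap('side','d4');snap('wrist','w4')
crop('s4',370,235,50,'c6',7);crop('d4',225,245,45,'c7',8)
E
```

```text
c6 320 185 7
c7 180 200 8
```

View pics/c6.png

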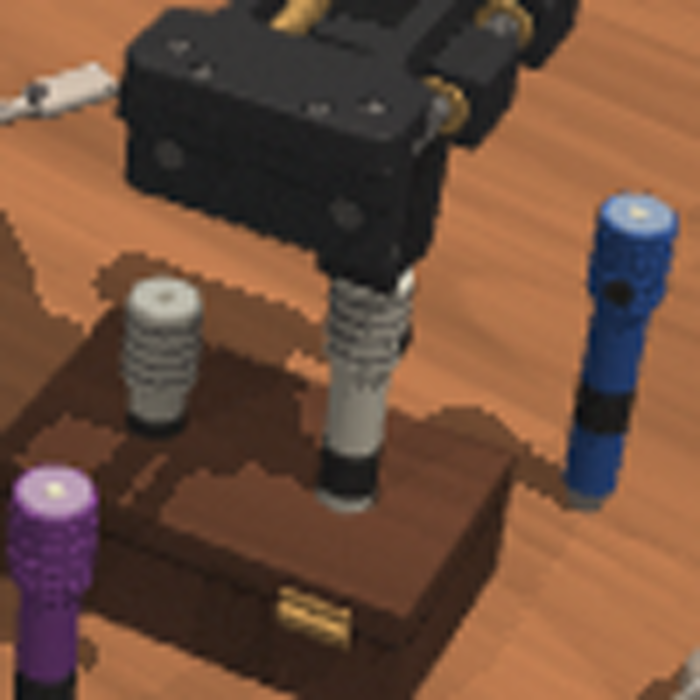

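View pics/c7.png

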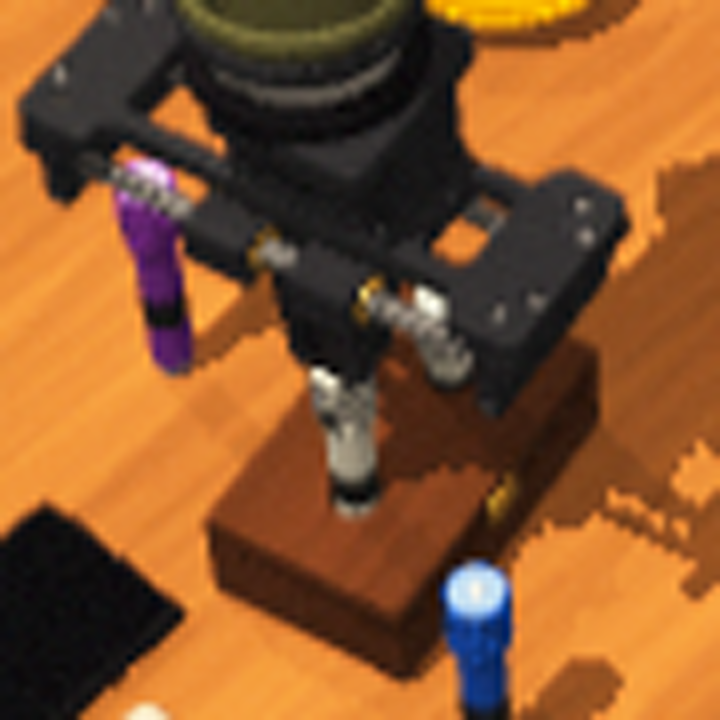

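View pics/w4.png

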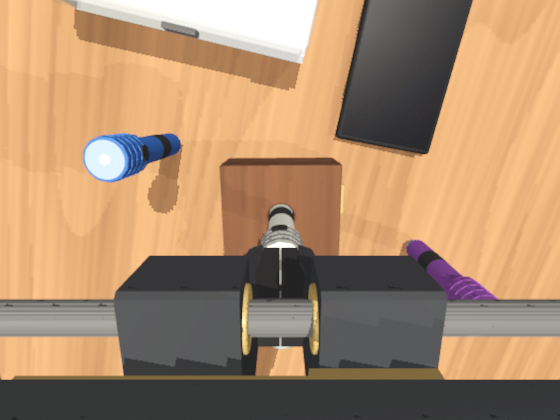

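```bash
python3 - <<'E'
from h import *
s,R=st()
for f in['s4','d4','w4','s3']:
    print(f,'tcp',proj(f,s['tool_pos']),'grasp',proj(f,s['tool_pos']-19*R[:,2]),'60 back',proj(f,s['tool_pos']-64*R[:,2]),'lens',proj(f,(538,231.7,123)))
K,E=load('w4'); print('cam in tool',R.T@(-E[:3,:3].T@E[:3,3]-s['tool_pos']))
crop('w4',280,290,70,'c8',5)
E
```

```text
t 3.95 tcp [538.2 231.8  89.9] F [ 0.7 -0.6  0.6] M [ 0.01 -0.07  0.01] gap 0.4 tool z [ 0.0011  0.0013 -1.    ] yaw 12.18
s4 tcp [371.05230666 236.85452198] grasp [372.02149559 229.07528933] 60 back [374.42569249 209.77790945] lens [372.7848229  223.11017418]
d4 tcp [223.00607563 250.96829856] grasp [222.52903606 246.82926761] 60 back [221.35663282 236.65691807] lens [222.22630867 243.71780326]
w4 tcp [280.70557193 239.42483723] grasp [280.76668765 252.32550356] 60 back [280.9802924  297.41445792] lens [280.449452   263.86634094]
s3 tcp [371.05230666 236.85452198] grasp [372.02149559 229.07528933] 60 back [374.42569249 209.77790945] lens [372.7848229  223.11017418]
cam in tool [  65.13260114   -0.29318104 -181.39429118]
c8 210 220 5
```

View pics/c8.png

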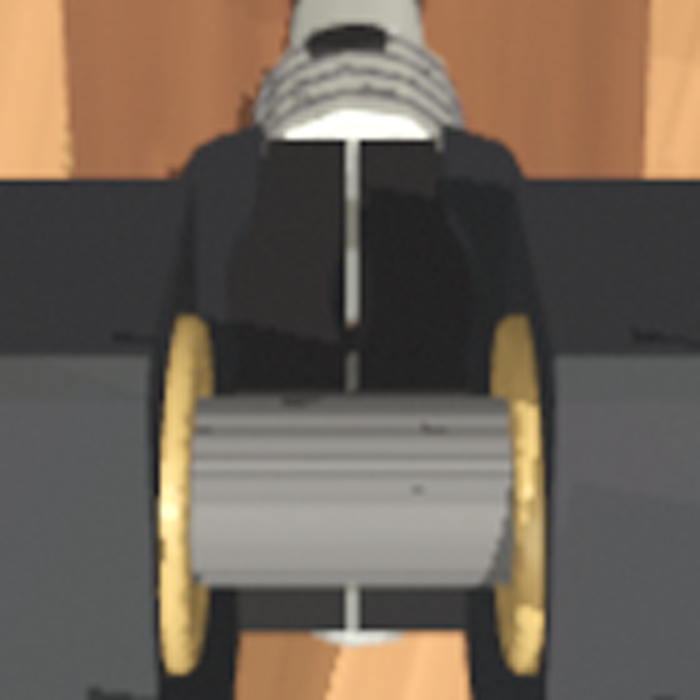

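View pics/d4.png

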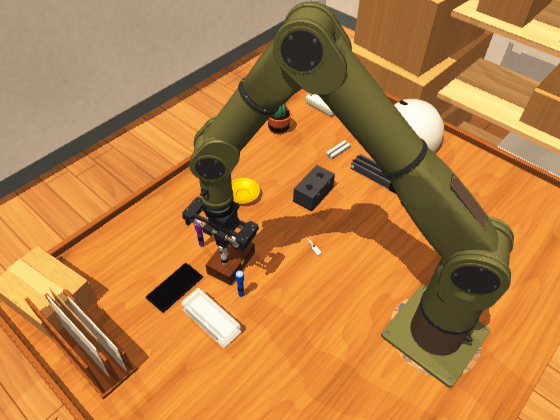

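```bash
python3 - <<'E'
from h import *
s,R=st()
# start pose
R0=Ro.from_rotvec([-2.22079086,-2.22087243,1.5e-3]).as_matrix(); p0=np.array([624.5,0,203.4])
for f,R_,p in[('scene0',R0,p0),('side0',R0,p0),('wrist0',R0,p0),('s3',R,np.array([537.9,231.7,90.2]))]:
    fl=f
    for z in (0,-35,-64):
        print(f,z,[proj(fl,p+R_@np.array([0,y,z])).round(0) for y in(-44,-61,44,61)])
crop('scene0',245,125,50,'c9',7); crop('side0',262,135,45,'c10',8)
print(proj('w4',(549,173.5,89)))
E
```

```text
t 3.95 tcp [538.2 231.8  89.9] F [ 0.7 -0.6  0.6] M [ 0.01 -0.07  0.01] gap 0.4 tool z [ 0.0011  0.0013 -1.    ] yaw 12.18
scene0 0 [array([271., 153.]), array([277., 150.]), array([237., 169.]), array([230., 172.])]
scene0 -35 [array([270., 137.]), array([276., 134.]), array([235., 152.]), array([228., 155.])]
scene0 -64 [array([269., 123.]), array([276., 121.]), array([234., 138.]), array([227., 141.])]
side0 0 [array([270., 169.]), array([274., 172.]), array([247., 154.]), array([243., 152.])]
side0 -35 [array([270., 160.]), array([274., 163.]), array([247., 145.]), array([242., 142.])]
side0 -64 [array([270., 152.]), array([274., 155.]), array([246., 137.]), array([242., 135.])]
wrist0 0 [array([201., 239.]), array([170., 239.]), array([361., 239.]), array([391., 239.])]
wrist0 -35 [array([184., 265.]), array([147., 265.]), array([378., 265.]), array([415., 265.])]
wrist0 -64 [array([164., 297.]), array([118., 297.]), array([399., 297.]), array([444., 297.])]
s3 0 [array([380., 225.]), array([384., 220.]), array([361., 249.]), array([357., 254.])]
s3 -35 [array([382., 211.]), array([386., 206.]), array([363., 235.]), array([359., 240.])]
s3 -64 [array([384., 198.]), array([387., 194.]), array([364., 222.]), array([360., 227.])]
c9 195 75 7
c10 217 90 8
[277.78273198 332.56042881]
```

View pics/c9.png

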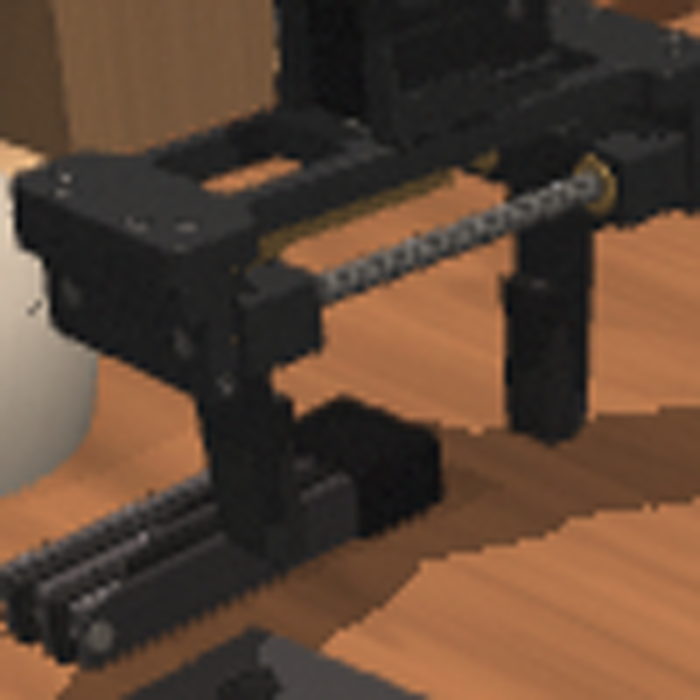

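View pics/c10.png

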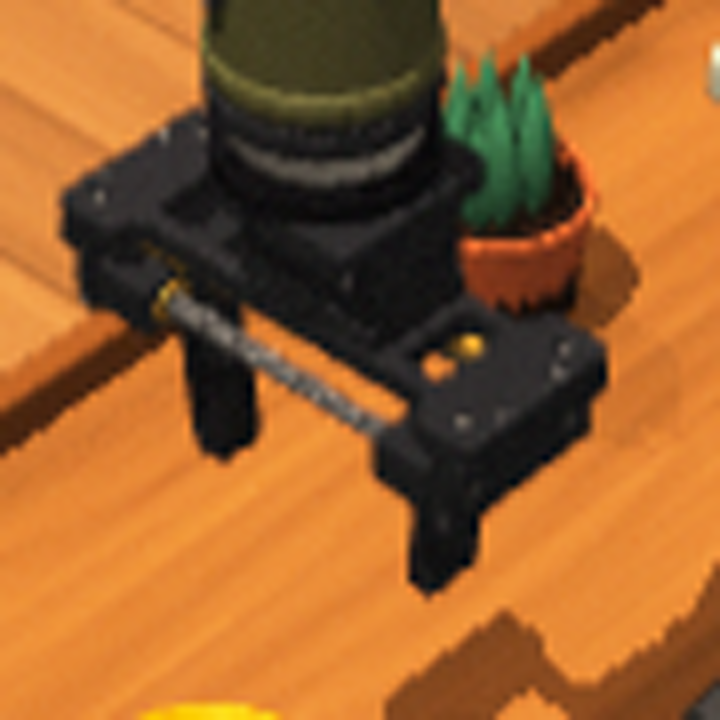

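The images suggest the real fingertips are about 35 mm above the reported TCP: they closed just over the lens and touched nothing. I'll check by triangulating the tips.

```bash
python3 - <<'E'
from h import *
def c(x,y,x0,y0,s): return x0+(x+.5)/s-.5,y0+(y+.5)/s-.5
a=tri([('scene0',*c(265,550,195,75,7)),('side0',*c(222,455,217,90,8))]); b=tri([('scene0',*c(548,438,195,75,7)),('side0',*c(432,588,217,90,8))])
print(a,b,(a+b)/2,'reported 624.5,0,203.4')
for p in(a,b): print(proj('scene0',p),proj('side0',p))
E
```

```text
[674.44923446   2.08964418 236.37549914] [573.89048546   2.69146017 235.31099824] [624.16985996   2.39055218 235.84324869] reported 624.5,0,203.4
[233.79808113 154.63972209] [244.628084   145.15379738]
[273.41219111 137.76226279] [270.72717712 162.4839642 ]
```

The triangulated tips are at z≈236 against the reported 203.4, so the real tips sit about 33 mm above the reported TCP and match it laterally. I'll allow for that: rise a little, reopen, then descend about 30 mm further.

Emit:
servo_tool:
  series:
    - {"dx": 0, "dy": 0, "dz": -0.25, "rx": 0, "ry": 0, "rz": 0, "claw": 0.3}
    - {"dx": 0, "dy": 0, "dz": 0, "rx": 0, "ry": 0, "rz": 0, "claw": 0.3}
    - {"dx": 0, "dy": 0, "dz": 0, "rx": 0, "ry": 0, "rz": 0, "claw": 0.3}
    - {"dx": 0, "dy": 0, "dz": 0, "rx": 0, "ry": 0, "rz": 0, "claw": 0.3}
    - {"dx": 0, "dy": 0, "dz": 0, "rx": 0, "ry": 0, "rz": 0, "claw": 0.3}
    - {"dx": 0, "dy": 0, "dz": 0, "rx": 0, "ry": 0, "rz": 0, "claw": 0.3}
    - {"dx": 0, "dy": 0, "dz": 0, "rx": 0, "ry": 0, "rz": 0, "claw": 0.3}
    - {"dx": 0, "dy": 0, "dz": 0, "rx": 0, "ry": 0, "rz": 0, "claw": 0.3}
    - {"dx": 0, "dy": 0, "dz": 0, "rx": 0, "ry": 0, "rz": 0, "claw": 0.3}
    - {"dx": 0, "dy": 0, "dz": 0, "rx": 0, "ry": 0, "rz": 0, "claw": 0.3}

```text
clock: 4.78
tool_pos: [538.3, 231.8, 101.2]
orientation: [1.973, 2.444, 0.003]
contact_force: [-0.4, 0.5, 0.4]
finger_gap: 61.6
```

```bash
python3 - <<'E'
from h import *
go((538,231.6,60)); up(12.5); snap('wrist','w5')
E
```

```text
t 4.78 tcp [538.3 231.8 101.2] F [-0.4  0.5  0.4] M [ 0.02 -0.01  0.04] gap 61.6 tool z [ 0.0015  0.0014 -1.    ] yaw 12.18
shift tool mm [-0.2 -0.4 41.2] units [-0.004 -0.009  1.031]
t 4.78 tcp [538.3 231.8 101.2] F [-0.4  0.5  0.4] M [ 0.02 -0.01  0.04] gap 61.6 tool z [ 0.0015  0.0014 -1.    ] yaw 12.18
rot units [ 0.0005 -0.0003 -0.0018]
```

View pics/w5.png

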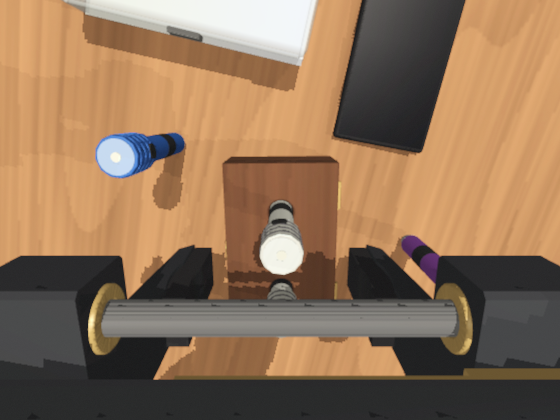

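The lens is at (282,256), centred between the fingers, which are at (213,250) and (348,250). Descending.

Emit:
servo_tool:
  series:
    - {"dx": 0, "dy": 0, "dz": 0.2, "rx": 0, "ry": 0, "rz": 0, "claw": 0.3}
    - {"dx": 0, "dy": 0, "dz": 0.2, "rx": 0, "ry": 0, "rz": 0, "claw": 0.3}
    - {"dx": 0, "dy": 0, "dz": 0.2, "rx": 0, "ry": 0, "rz": 0, "claw": 0.3}
    - {"dx": 0, "dy": 0, "dz": 0.2, "rx": 0, "ry": 0, "rz": 0, "claw": 0.3}
    - {"dx": 0, "dy": 0, "dz": 0.1, "rx": 0, "ry": 0, "rz": 0, "claw": 0.3}
    - {"dx": 0, "dy": 0, "dz": 0, "rx": 0, "ry": 0, "rz": 0, "claw": 0.3}

```text
clock: 5.33
tool_pos: [537.7, 231.6, 60.5]
orientation: [-1.973, -2.444, -0.001]
contact_force: [-0.2, -0.5, -0.4]
finger_gap: 61.7
```

```bash
python3 - <<'E'
from h import *
go((538,231.6,60)); up(12.5)
E
```

```text
t 5.33 tcp [537.7 231.6  60.5] F [-0.2 -0.5 -0.4] M [-0.03  0.01  0.03] gap 61.7 tool z [-0.e+00  8.e-04 -1.e+00] yaw 12.19
shift tool mm [-0.   0.3  0.5] units [-0.001  0.008  0.011]
t 5.33 tcp [537.7 231.6  60.5] F [-0.2 -0.5 -0.4] M [-0.03  0.01  0.03] gap 61.7 tool z [-0.e+00  8.e-04 -1.e+00] yaw 12.19
rot units [ 0.     -0.0002 -0.0017]
```

Emit:
servo_tool:
  series:
    - {"dx": 0, "dy": 0, "dz": 0, "rx": 0, "ry": 0, "rz": 0, "claw": 1}
    - {"dx": 0, "dy": 0, "dz": 0, "rx": 0, "ry": 0, "rz": 0, "claw": 1}
    - {"dx": 0, "dy": 0, "dz": 0, "rx": 0, "ry": 0, "rz": 0, "claw": 1}
    - {"dx": 0, "dy": 0, "dz": 0, "rx": 0, "ry": 0, "rz": 0, "claw": 1}
    - {"dx": 0, "dy": 0, "dz": 0, "rx": 0, "ry": 0, "rz": 0, "claw": 1}
    - {"dx": 0, "dy": 0, "dz": 0, "rx": 0, "ry": 0, "rz": 0, "claw": 1}
    - {"dx": 0, "dy": 0, "dz": 0, "rx": 0, "ry": 0, "rz": 0, "claw": 1}
    - {"dx": 0, "dy": 0, "dz": 0, "rx": 0, "ry": 0, "rz": 0, "claw": 1}
  grip_force: 55

```text
clock: 6.0
tool_pos: [538.0, 231.8, 60.8]
orientation: [-1.973, -2.445, -0.002]
contact_force: [-0.4, -0.5, 0.0]
finger_gap: 20.6
```

```bash
python3 - <<'E'
from h import *
st(); snap('scene','s6'); crop('s6',370,235,50,'c11',7)
E
```

```text
t 6.0 tcp [538.  231.8  60.8] F [-0.4 -0.5  0. ] M [-0.   -0.02 -0.03] gap 20.6 tool z [ 7.0e-04  1.2e-03 -1.0e+00] yaw 12.19
c11 320 185 7
```

View pics/c11.png

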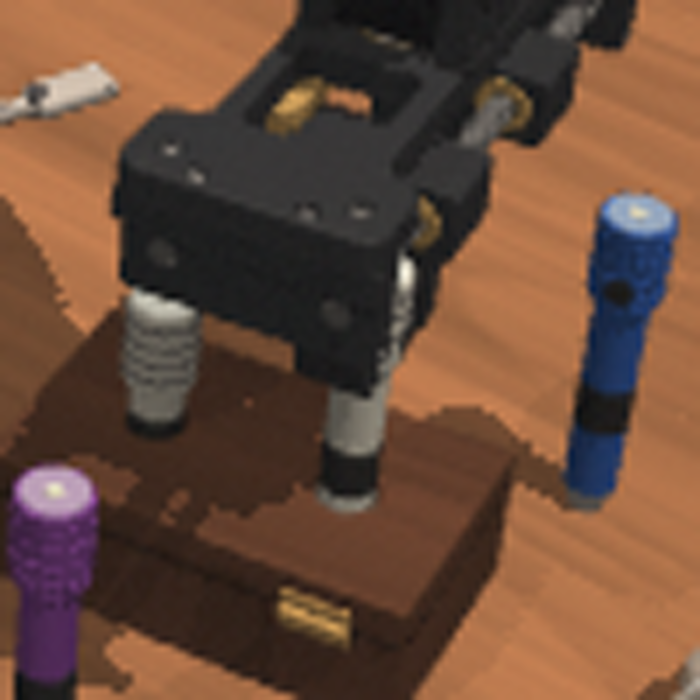

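The gap is 20.6 mm, so the head is gripped, with the tail 45.8 mm below the reported TCP. Lifting.

Emit:
servo_tool:
  series:
    - {"dx": 0, "dy": 0, "dz": -0.2, "rx": 0, "ry": 0, "rz": 0, "claw": 1}
    - {"dx": 0, "dy": 0, "dz": -0.2, "rx": 0, "ry": 0, "rz": 0, "claw": 1}
    - {"dx": 0, "dy": 0, "dz": -0.2, "rx": 0, "ry": 0, "rz": 0, "claw": 1}
    - {"dx": 0, "dy": 0, "dz": -0.25, "rx": 0, "ry": 0, "rz": 0, "claw": 1}
    - {"dx": 0, "dy": 0, "dz": -0.3, "rx": 0, "ry": 0, "rz": 0, "claw": 1}
    - {"dx": 0, "dy": 0, "dz": -0.4, "rx": 0, "ry": 0, "rz": 0, "claw": 1}
    - {"dx": 0, "dy": 0, "dz": -0.4, "rx": 0, "ry": 0, "rz": 0, "claw": 1}
    - {"dx": 0, "dy": 0, "dz": -0.4, "rx": 0, "ry": 0, "rz": 0, "claw": 1}
    - {"dx": 0, "dy": 0, "dz": 0, "rx": 0, "ry": 0, "rz": 0, "claw": 1}
    - {"dx": 0, "dy": 0, "dz": 0, "rx": 0, "ry": 0, "rz": 0, "claw": 1}

```text
clock: 6.88
tool_pos: [537.9, 231.6, 166.1]
orientation: [1.972, 2.444, 0.006]
contact_force: [0.2, -0.7, -0.8]
finger_gap: 20.7
```

```bash
python3 - <<'E'
from h import *
go((540,-100,150)); up(7); snap('scene','s7'); snap('side','d7')
E
```

```text
t 6.88 tcp [537.9 231.6 166.1] F [ 0.2 -0.7 -0.8] M [-0.06 -0.01  0.01] gap 20.7 tool z [ 0.0032  0.0023 -1.    ] yaw 12.19
shift tool mm [-324.6  -68.    15.3] units [-8.116 -1.7    0.382]
t 6.88 tcp [537.9 231.6 166.1] F [ 0.2 -0.7 -0.8] M [-0.06 -0.01  0.01] gap 20.7 tool z [ 0.0032  0.0023 -1.    ] yaw 12.19
rot units [ 0.0011 -0.0006  0.0288]
```

View pics/s7.png

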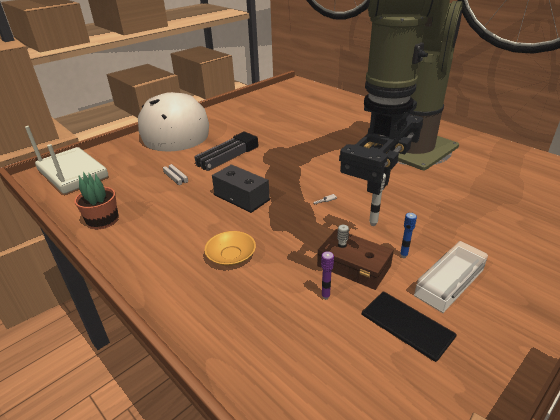

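View pics/d7.png

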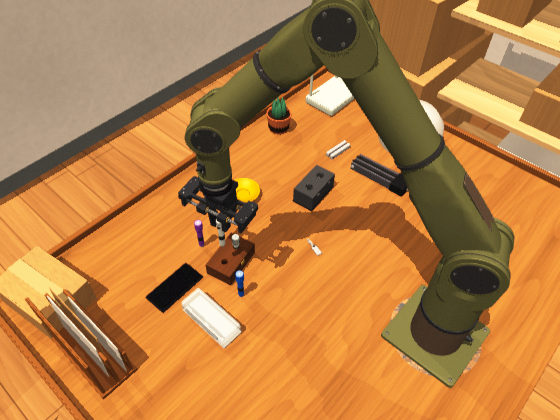

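The long light (scene 376,205) is clear of the box and the short one is still at (343,235). The stand is now unshadowed, so I'll refine the wells and see whether either floor is visible.

```bash
python3 - <<'E'
from h import *
crop('s7',240,186,36,'c12',10); crop('d7',314,188,32,'c13',10)
E
```

```text
c12 204 150 10
c13 282 156 10
```

View pics/c12.png

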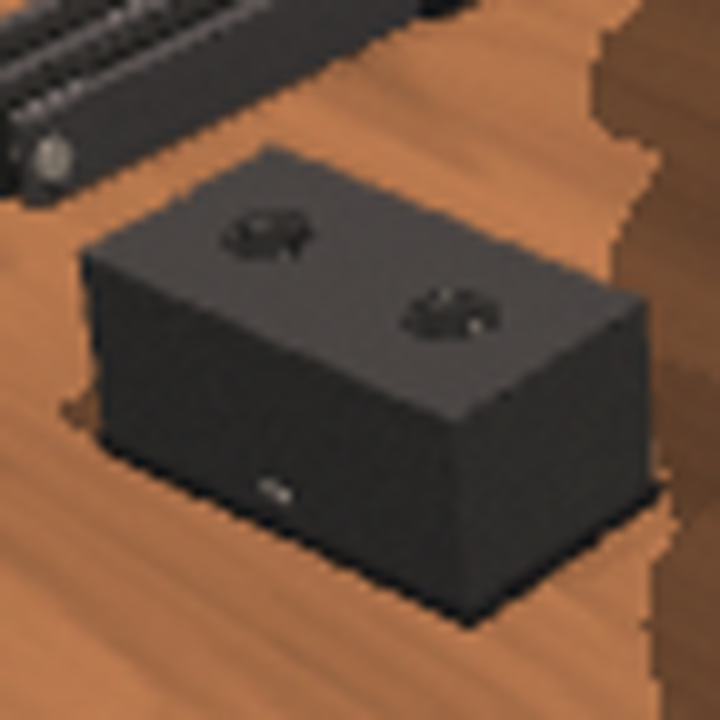

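View pics/c13.png

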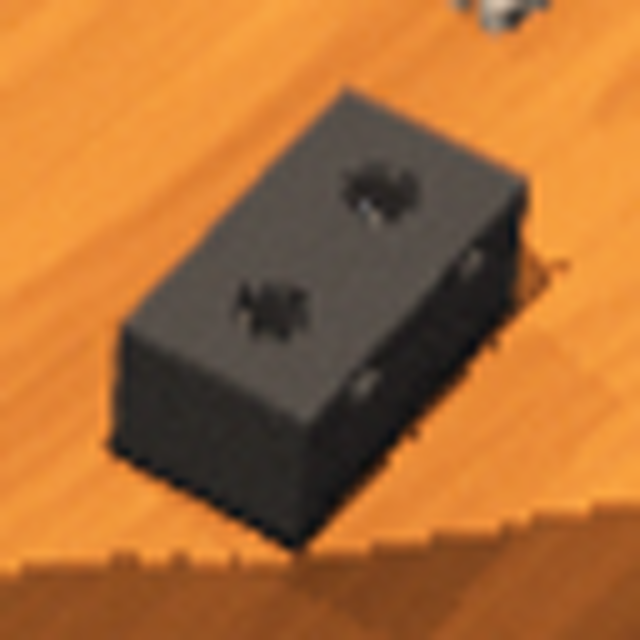

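```bash
python3 - <<'E'
from h import *
def c(x,y,x0,y0,s): return x0+(x+.5)/s-.5,y0+(y+.5)/s-.5
S=lambda x,y:('s7',*c(x,y,204,150,10)); D=lambda x,y:('d7',*c(x,y,282,156,10))
for n,a,b in[('l',S(451,314),D(272,310)),('r',S(268,235),D(380,192)),('cA',S(84,252),D(347,88)),('c',S(270,147),D(525,182)),('c',S(458,417),D(124,325)),('c',S(648,303),D(306,420))]: print(n,tri([a,b]).round(1),atz(*a,60).round(1)[:2],atz(*b,60).round(1)[:2])
E
```

```text
l [ 537.3 -133.8   59.1] [ 537.8 -134.1] [ 536.2 -131.9]
r [ 544.8 -196.5   59.2] [ 545.2 -197.1] [ 543.7 -194.6]
cA [ 581.9 -225.3   58.9] [ 582.8 -224.4] [ 581.  -223.9]
c [ 514.7 -233.1   57.8] [ 516.3 -232.4] [ 512.6 -229.3]
c [566.6 -97.3  59.2] [567.1 -97.4] [565.8 -95.9]
c [ 499.7 -104.1   59.2] [ 500.7 -102.7] [ 499.4 -103.7]
```

Emit:
servo_tool:
  series:
    - {"dx": 0, "dy": 0, "dz": 0, "rx": 0.001, "ry": 0, "rz": 0.029, "claw": 1}
    - {"dx": -0.3, "dy": -0.03, "dz": 0, "rx": 0, "ry": 0, "rz": 0, "claw": 1}
    - {"dx": -0.6, "dy": -0.07, "dz": 0, "rx": 0, "ry": 0, "rz": 0, "claw": 1}
    - {"dx": -0.7, "dy": -0.075, "dz": 0, "rx": 0, "ry": 0, "rz": 0, "claw": 1}
    - {"dx": -0.7, "dy": -0.075, "dz": 0, "rx": 0, "ry": 0, "rz": 0, "claw": 1}
    - {"dx": -0.7, "dy": -0.075, "dz": 0, "rx": 0, "ry": 0, "rz": 0, "claw": 1}
    - {"dx": -0.7, "dy": -0.075, "dz": 0, "rx": 0, "ry": 0, "rz": 0, "claw": 1}
    - {"dx": -0.7, "dy": -0.075, "dz": 0, "rx": 0, "ry": 0, "rz": 0, "claw": 1}
    - {"dx": -0.7, "dy": -0.075, "dz": 0, "rx": 0, "ry": 0, "rz": 0, "claw": 1}
    - {"dx": -0.7, "dy": -0.075, "dz": 0, "rx": 0, "ry": 0, "rz": 0, "claw": 1}
    - {"dx": -0.7, "dy": -0.075, "dz": 0, "rx": 0, "ry": 0, "rz": 0, "claw": 1}
    - {"dx": -0.7, "dy": -0.075, "dz": 0, "rx": 0, "ry": 0, "rz": 0, "claw": 1}
    - {"dx": 0, "dy": 0, "dz": 0, "rx": 0, "ry": 0, "rz": 0, "claw": 1}

```text
clock: 8.07
tool_pos: [532.7, -81.7, 152.7]
orientation: [-2.042, -2.368, 0.036]
contact_force: [0.1, -1.1, -1.0]
finger_gap: 20.5
```

```bash
python3 - <<'E'
from h import *
go((545,-220,160)); up(7)
E
```

```text
t 8.07 tcp [532.7 -81.7 152.7] F [ 0.1 -1.1 -1. ] M [-0.07 -0.06  0.01] gap 20.5 tool z [-0.0257 -0.0079 -0.9996] yaw 8.44
shift tool mm [-138.6   -8.4   -6.5] units [-3.466 -0.209 -0.162]
t 8.07 tcp [532.7 -81.7 152.7] F [ 0.1 -1.1 -1. ] M [-0.07 -0.06  0.01] gap 20.5 tool z [-0.0257 -0.0079 -0.9996] yaw 8.44
rot units [-0.0084  0.0014  0.008 ]
```

Emit:
servo_tool:
  series:
    - {"dx": -0.6, "dy": -0.05, "dz": -0.1, "rx": -0.008, "ry": 0.001, "rz": 0.008, "claw": 1}
    - {"dx": -0.7, "dy": -0.05, "dz": -0.05, "rx": 0, "ry": 0, "rz": 0, "claw": 1}
    - {"dx": -0.7, "dy": -0.05, "dz": 0, "rx": 0, "ry": 0, "rz": 0, "claw": 1}
    - {"dx": -0.6, "dy": -0.05, "dz": 0, "rx": 0, "ry": 0, "rz": 0, "claw": 1}
    - {"dx": -0.4, "dy": 0, "dz": 0, "rx": 0, "ry": 0, "rz": 0, "claw": 1}
    - {"dx": 0, "dy": 0, "dz": 0, "rx": 0, "ry": 0, "rz": 0, "claw": 1}
    - {"dx": 0, "dy": 0, "dz": 0, "rx": 0, "ry": 0, "rz": 0, "claw": 1}

```text
clock: 8.65
tool_pos: [530.8, -214.4, 152.4]
orientation: [-2.069, -2.351, 0.018]
contact_force: [0.1, 0.6, -1.1]
finger_gap: 20.7
```

```bash
python3 - <<'E'
from h import *
go((545,-220,160)); up(7); snap('wrist','w8'); print(proj('w8',(537,-133,60)),proj('w8',(544.5,-196,60)))
E
```

```text
t 8.65 tcp [ 530.8 -214.4  152.4] F [ 0.1  0.6 -1.1] M [ 0.07 -0.02  0.02] gap 20.7 tool z [-0.0151 -0.0019 -0.9999] yaw 7.31
shift tool mm [-7.4 13.2 -7.8] units [-0.185  0.331 -0.196]
t 8.65 tcp [ 530.8 -214.4  152.4] F [ 0.1  0.6 -1.1] M [ 0.07 -0.02  0.02] gap 20.7 tool z [-0.0151 -0.0019 -0.9999] yaw 7.31
rot units [-0.0048 -0.      0.0017]
[304.41055072  97.13320605] [302.29808972 180.67321596]
```

View pics/w8.png

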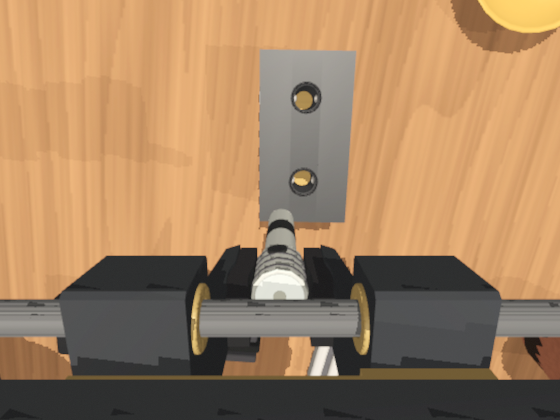

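```bash
python3 - <<'E'
from h import *
im=cv2.imread('pics/w8.png')[70:225,255:355]; cv2.imwrite('pics/c14.png',cv2.resize(im,None,fx=5,fy=5,interpolation=cv2.INTER_CUBIC)[:780])
E
python3 - <<'E'
import cv2,numpy as np
im=cv2.imread('pics/w8.png'); a=im[75:120,280:330]; b=im[158:203,280:330]
cv2.imwrite('pics/c15.png',cv2.resize(np.hstack([a,b]),None,fx=8,fy=8,interpolation=cv2.INTER_CUBIC))
E
```

```text
(no output)
```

View pics/c15.png

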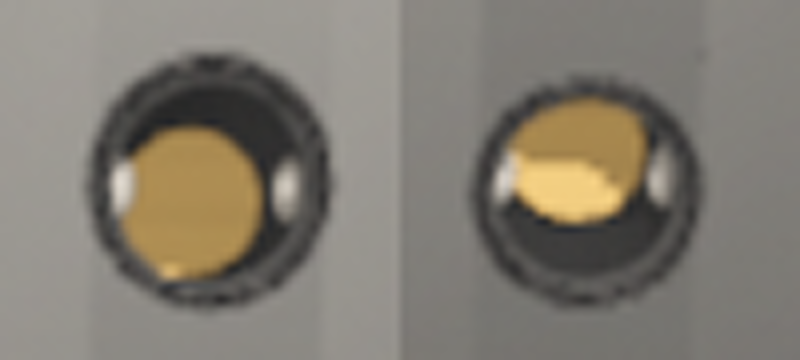

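```bash
python3 - <<'E'
from h import *
l=atz('w8',305.6,97.0,60); r=atz('w8',302.8,181.2,60); print(l,r)
for n,w in(('l',l),('r',r)):
    for d in(21,26,34,40,47):
        p0=proj('w8',w); p=proj('w8',w-[0,0,d]); e=proj('w8',w-[0,0,d]+[0,5,0]); print(n,d,(p-p0).round(2))
E
```

```text
[ 537.87044728 -132.79354765   60.        ] [ 544.9570149  -196.36889026   60.        ]
l 21 [-1.44  1.49]
l 26 [-1.75  1.81]
l 34 [-2.23  2.3 ]
l 40 [-2.58  2.65]
l 47 [-2.96  3.05]
r 21 [-1.17 -4.35]
r 26 [-1.43 -5.3 ]
r 34 [-1.82 -6.75]
r 40 [-2.1 -7.8]
r 47 [-2.42 -8.97]
```

Wrist view w8: mouth l is at (305.6,97) and mouth r at (302.8,181). The floor disc's offset from the mouth is about (-2.3,+2.8) px in l, which fits a depth near 40 mm. In r it is about -4.5 px vertically, which fits about 22 mm. So well_l (537.5,-133) is the deep one, and I'll go there.

Emit:
servo_tool:
  series:
    - {"dx": 0.5, "dy": 0.11, "dz": 0, "rx": -0.005, "ry": 0, "rz": 0.001, "claw": 1}
    - {"dx": 0.55, "dy": 0.12, "dz": 0, "rx": 0, "ry": 0, "rz": 0, "claw": 1}
    - {"dx": 0.55, "dy": 0.12, "dz": 0, "rx": 0, "ry": 0, "rz": 0, "claw": 1}
    - {"dx": 0.4, "dy": 0.08, "dz": 0, "rx": 0, "ry": 0, "rz": 0, "claw": 1}
    - {"dx": 0, "dy": 0, "dz": 0, "rx": 0, "ry": 0, "rz": 0, "claw": 1}
    - {"dx": 0, "dy": 0, "dz": 0, "rx": 0, "ry": 0, "rz": 0, "claw": 1}

```text
clock: 9.2
tool_pos: [534.4, -122.2, 150.4]
orientation: [-2.06, -2.364, 0.0]
contact_force: [-0.4, 0.3, -0.5]
finger_gap: 20.8
```

```bash
python3 - <<'E'
from h import *
go((537.5,-133,122)); up(7)
E
```

```text
t 9.2 tcp [ 534.4 -122.2  150.4] F [-0.4  0.3 -0.5] M [-0.01  0.01  0.01] gap 20.8 tool z [-0.0046  0.0037 -1.    ] yaw 7.88
shift tool mm [-11.2   1.7  28.3] units [-0.28   0.042  0.708]
t 9.2 tcp [ 534.4 -122.2  150.4] F [-0.4  0.3 -0.5] M [-0.01  0.01  0.01] gap 20.8 tool z [-0.0046  0.0037 -1.    ] yaw 7.88
rot units [-0.0013 -0.0014  0.0049]
```

Emit:
servo_tool:
  series:
    - {"dx": -0.15, "dy": 0.02, "dz": 0.2, "rx": -0.001, "ry": -0.001, "rz": 0.005, "claw": 1}
    - {"dx": -0.1, "dy": 0.02, "dz": 0.2, "rx": 0, "ry": 0, "rz": 0, "claw": 1}
    - {"dx": -0.03, "dy": 0, "dz": 0.2, "rx": 0, "ry": 0, "rz": 0, "claw": 1}
    - {"dx": 0, "dy": 0, "dz": 0, "rx": 0, "ry": 0, "rz": 0, "claw": 1}
    - {"dx": 0, "dy": 0, "dz": 0, "rx": 0, "ry": 0, "rz": 0, "claw": 1}

```text
clock: 9.62
tool_pos: [536.5, -137.6, 122.9]
orientation: [-2.086, -2.348, 0.004]
contact_force: [0.5, 0.4, -0.9]
finger_gap: 20.2
```

```bash
python3 - <<'E'
from h import *
go((537.5,-133,122)); up(7); s,R=st()
snap('scene','s9');snap('side','d9');
t=s['tool_pos']+45.8*R[:,2]
for f in('s9','d9'): print(f,'tail',proj(f,t),'mouth',proj(f,(537.5,-133,60)),'band',proj(f,t-41*R[:,2]))
crop('s9',250,170,40,'c16',9); crop('d9',310,175,40,'c17',9)
E
```

```text
t 9.62 tcp [ 536.5 -137.6  122.9] F [ 0.5  0.4 -0.9] M [ 0.02 -0.04  0.03] gap 20.2 tool z [-0.0026 -0.0014 -1.    ] yaw 6.77
shift tool mm [4.5 1.6 0.9] units [0.112 0.039 0.023]
t 9.62 tcp [ 536.5 -137.6  122.9] F [ 0.5  0.4 -0.9] M [ 0.02 -0.04  0.03] gap 20.2 tool z [-0.0026 -0.0014 -1.    ] yaw 6.77
rot units [-0.0009  0.0004 -0.0013]
t 9.62 tcp [ 536.5 -137.6  122.9] F [ 0.5  0.4 -0.9] M [ 0.02 -0.04  0.03] gap 20.2 tool z [-0.0026 -0.0014 -1.    ] yaw 6.77
s9 tail [247.67760952 174.22487909] mouth [249.0527134  181.06576481] band [246.44359415 159.48540471]
d9 tail [310.25582338 181.72689765] mouth [308.64482357 186.15484863] band [311.09906507 172.36076477]
c16 210 130 9
c17 270 135 9
```

View pics/c16.png

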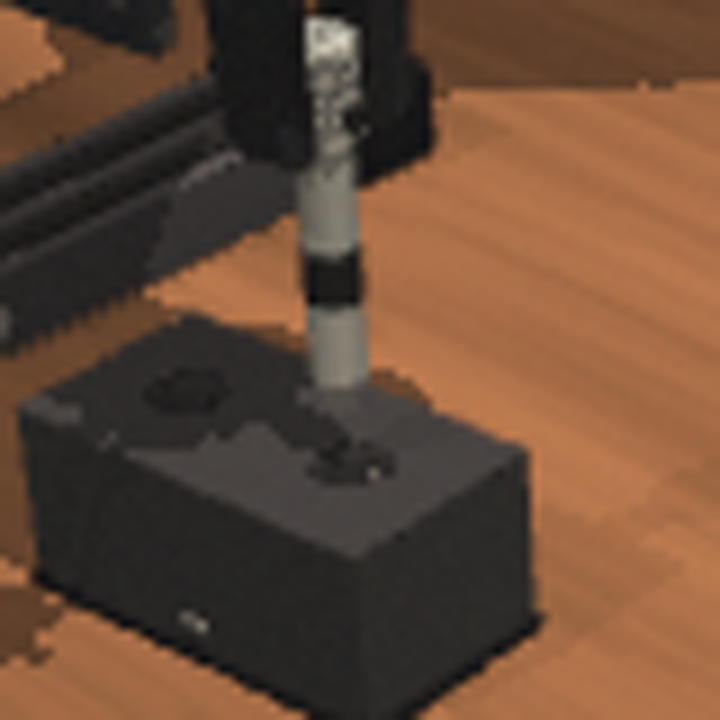

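View pics/c17.png

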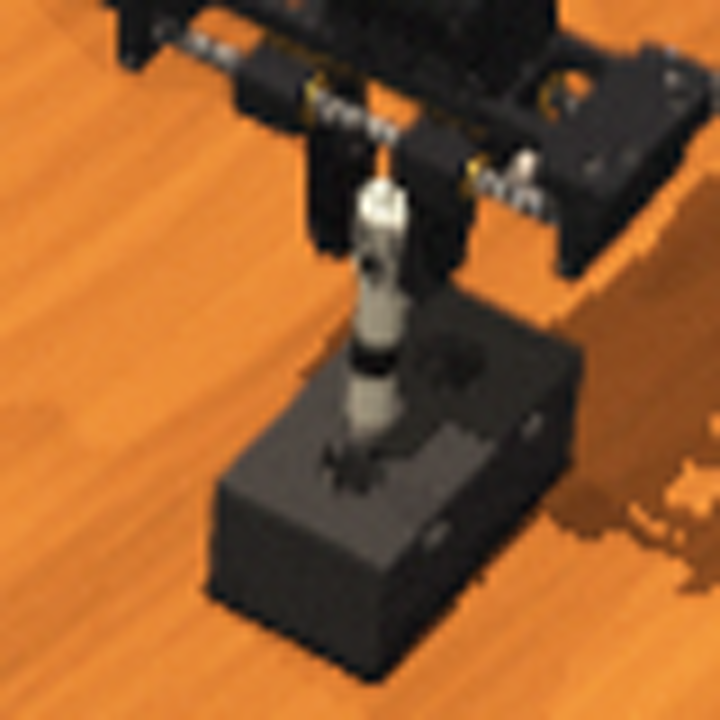

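```bash
python3 - <<'E'
from h import *
def c(x,y,x0,y0,s): return x0+(x+.5)/s-.5,y0+(y+.5)/s-.5
S=lambda x,y:('s9',*c(x,y,210,130,9)); D=lambda x,y:('d9',*c(x,y,270,135,9))
for n,a,b in[('band',S(332,280),D(374,360)),('tail bottom',S(342,388),D(369,440)),('lens',S(331,32),D(383,196)),('well',S(352,463),D(355,462))]: print(n,tri([a,b]).round(1),[ (proj(q[0],tri([a,b]))-np.array(q[1:])).round(1) for q in(a,b)])
E
```

```text
band [ 535.1 -137.6  112.6] [array([0.6, 0.7]), array([ 0.2, -0.7])]
tail bottom [ 533.5 -137.4   77.1] [array([1.1, 1.2]), array([ 0.4, -1.2])]
lens [ 534.8 -132.7  188.4] [array([-0.2, -0.2]), array([-0. ,  0.2])]
well [ 537.5 -134.7   59.6] [array([-0. , -0.1]), array([-0. ,  0.1])]
```

Emit:
servo_tool:
  series:
    - {"dx": 0.07, "dy": 0.05, "dz": 0.1, "rx": 0, "ry": 0, "rz": 0, "claw": 1}
    - {"dx": 0.03, "dy": 0.02, "dz": 0.1, "rx": 0, "ry": 0, "rz": 0, "claw": 1}
    - {"dx": 0, "dy": 0, "dz": 0.05, "rx": 0, "ry": 0, "rz": 0, "claw": 1}
    - {"dx": 0, "dy": 0, "dz": 0, "rx": 0, "ry": 0, "rz": 0, "claw": 1}
    - {"dx": 0, "dy": 0, "dz": 0, "rx": 0, "ry": 0, "rz": 0, "claw": 1}

```text
clock: 10.13
tool_pos: [539.6, -132.6, 112.8]
orientation: [2.086, 2.349, -0.002]
contact_force: [-0.9, 0.5, -1.2]
finger_gap: 21.0
```

```bash
python3 - <<'E'
from h import *
go((537.5,-133,108)); up(7)
snap('scene','s10');snap('side','d10');
crop('s10',250,170,40,'c18',9); crop('d10',310,175,40,'c19',9)
E
```

```text
t 10.13 tcp [ 539.6 -132.6  112.8] F [-0.9  0.5 -1.2] M [-0.03 -0.01  0.04] gap 21.0 tool z [-9.0e-04 -1.1e-03 -1.0e+00] yaw 6.78
shift tool mm [-0.2 -2.2  4.8] units [-0.004 -0.054  0.12 ]
t 10.13 tcp [ 539.6 -132.6  112.8] F [-0.9  0.5 -1.2] M [-0.03 -0.01  0.04] gap 21.0 tool z [-9.0e-04 -1.1e-03 -1.0e+00] yaw 6.78
rot units [-0.0003  0.0003 -0.0012]
c18 210 130 9
c19 270 135 9
```

View pics/c18.png

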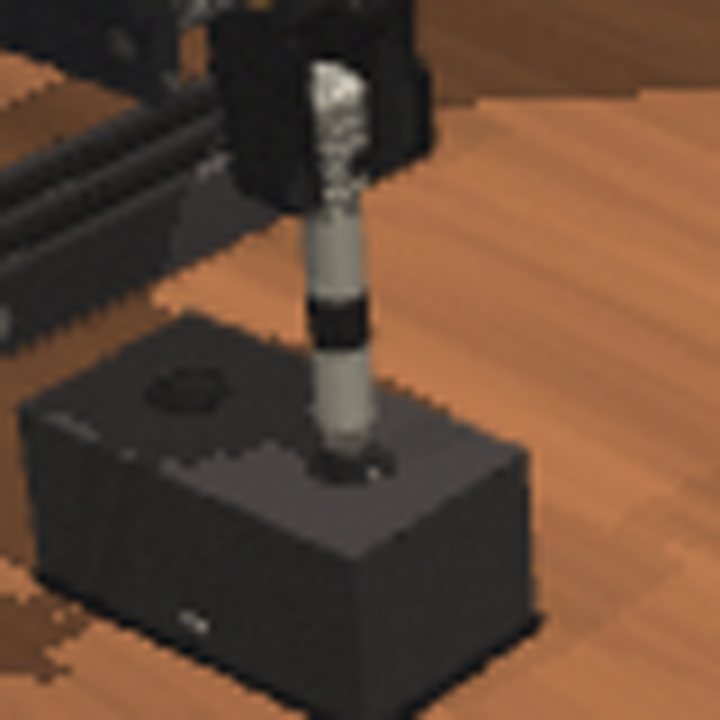

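View pics/c19.png

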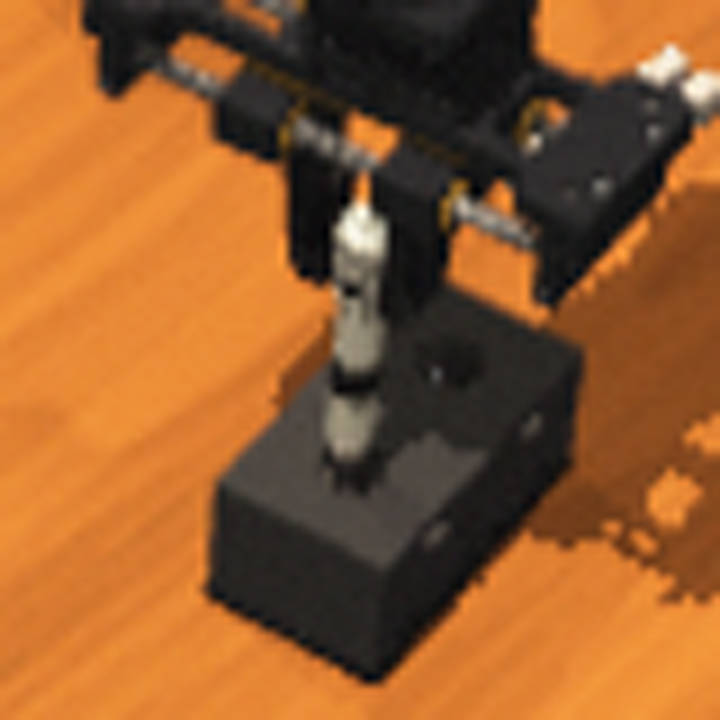

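```bash
python3 - <<'E'
from h import *
def c(x,y,x0,y0,s): return x0+(x+.5)/s-.5,y0+(y+.5)/s-.5
S=lambda x,y:('s10',*c(x,y,210,130,9)); D=lambda x,y:('d10',*c(x,y,270,135,9))
for n,a,b in[('band',S(339,323),D(354,381)),('tail bottom',S(344,453),D(349,458)),('lens',S(338,82),D(361,225)),('well',S(352,463),D(351,464))]: print(n,tri([a,b]).round(1),[ (proj(q[0],tri([a,b]))-np.array(q[1:])).round(1) for q in(a,b)])
im=[cv2.resize(cv2.imread('pics/s10.png')[150:195,225:275],None,fx=8,fy=8,interpolation=cv2.INTER_CUBIC),cv2.resize(cv2.imread('pics/d10.png')[160:205,285:335],None,fx=8,fy=8,interpolation=cv2.INTER_CUBIC)]
im=np.hstack(im).astype(float); cv2.imwrite('pics/c20.png',np.clip(255*(im/255)**.5,0,255).astype(np.uint8))
E
```

```text
band [ 538.7 -132.   103.5] [array([0.5, 0.5]), array([ 0.2, -0.5])]
tail bottom [ 539.4 -134.1   62.7] [array([0.3, 0.4]), array([ 0.1, -0.4])]
lens [ 538.3 -126.9  177.5] [array([-0.1, -0.1]), array([-0. ,  0.1])]
well [ 538.1 -133.4   60. ] [array([0.1, 0.1]), array([ 0. , -0.1])]
```

View pics/c20.png

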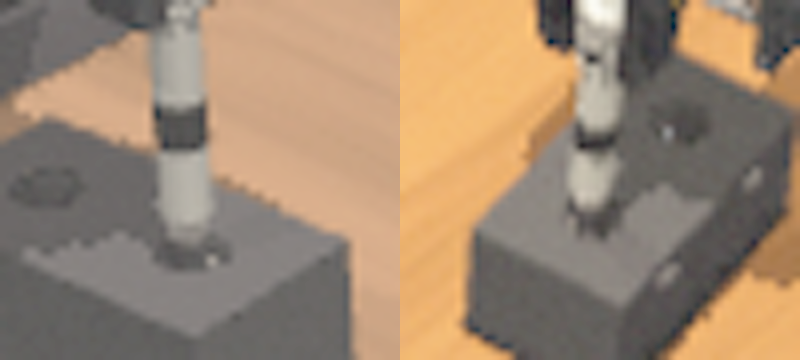

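The tail is about 1.3 mm off the well axis in x and 0.7 mm in y, which is well inside the taper's margin. I'll correct it and go in gently, watching the force.

Emit:
servo_tool:
  series:
    - {"dx": 0, "dy": -0.04, "dz": 0.05, "rx": 0, "ry": 0, "rz": 0, "claw": 1}
    - {"dx": 0, "dy": 0, "dz": 0.07, "rx": 0, "ry": 0, "rz": 0, "claw": 1}
    - {"dx": 0, "dy": 0, "dz": 0.07, "rx": 0, "ry": 0, "rz": 0, "claw": 1}
    - {"dx": 0, "dy": 0, "dz": 0.07, "rx": 0, "ry": 0, "rz": 0, "claw": 1}
    - {"dx": 0, "dy": 0, "dz": 0, "rx": 0, "ry": 0, "rz": 0, "claw": 1}

```text
clock: 10.65
tool_pos: [538.1, -133.1, 102.0]
orientation: [2.086, 2.348, -0.002]
contact_force: [-0.2, 0.4, -1.5]
finger_gap: 20.7
```

```bash
python3 - <<'E'
from h import *
go((538,-133.2,100)); up(7)
E
```

```text
t 10.65 tcp [ 538.1 -133.1  102. ] F [-0.2  0.4 -1.5] M [-0.01  0.01 -0.01] gap 20.7 tool z [ 2.0e-04 -1.6e-03 -1.0e+00] yaw 6.76
shift tool mm [-0.  -0.1  2. ] units [-0.001 -0.003  0.05 ]
t 10.65 tcp [ 538.1 -133.1  102. ] F [-0.2  0.4 -1.5] M [-0.01  0.01 -0.01] gap 20.7 tool z [ 2.0e-04 -1.6e-03 -1.0e+00] yaw 6.76
rot units [ 0.      0.0005 -0.0013]
```

Emit:
servo_tool:
  series:
    - {"dx": 0, "dy": 0, "dz": 0.06, "rx": 0, "ry": 0, "rz": 0, "claw": 1}
    - {"dx": 0, "dy": 0, "dz": 0.06, "rx": 0, "ry": 0, "rz": 0, "claw": 1}
    - {"dx": 0, "dy": 0, "dz": 0.06, "rx": 0, "ry": 0, "rz": 0, "claw": 1}

```text
clock: 10.9
tool_pos: [538.4, -133.2, 94.3]
orientation: [2.086, 2.347, -0.001]
contact_force: [-0.1, -0.5, -0.8]
finger_gap: 20.4
```

```bash
python3 - <<'E'
from h import *
go((538,-133.2,95)); up(7)
E
```

```text
t 10.9 tcp [ 538.4 -133.2   94.3] F [-0.1 -0.5 -0.8] M [-0.02  0.   -0.02] gap 20.4 tool z [ 7.0e-04 -1.6e-03 -1.0e+00] yaw 6.76
shift tool mm [ 0.  -0.4 -0.7] units [ 0.001 -0.009 -0.017]
t 10.9 tcp [ 538.4 -133.2   94.3] F [-0.1 -0.5 -0.8] M [-0.02  0.   -0.02] gap 20.4 tool z [ 7.0e-04 -1.6e-03 -1.0e+00] yaw 6.76
rot units [ 0.0002  0.0005 -0.0014]
```

Emit:
servo_tool:
  series:
    - {"dx": 0, "dy": 0, "dz": 0.05, "rx": 0, "ry": 0, "rz": 0, "claw": 1}
    - {"dx": 0, "dy": 0, "dz": 0.05, "rx": 0, "ry": 0, "rz": 0, "claw": 1}

```text
clock: 11.07
tool_pos: [538.2, -133.2, 89.7]
orientation: [2.086, 2.348, -0.002]
contact_force: [0.2, 0.1, -0.1]
finger_gap: 20.4
```

Emit:
servo_tool:
  series:
    - {"dx": 0, "dy": 0, "dz": 0.05, "rx": 0, "ry": 0, "rz": 0, "claw": 1}
    - {"dx": 0, "dy": 0, "dz": 0.05, "rx": 0, "ry": 0, "rz": 0, "claw": 1}

```text
clock: 11.23
tool_pos: [538.4, -133.5, 86.4]
orientation: [2.086, 2.347, -0.002]
contact_force: [-1.8, 1.0, 10.4]
finger_gap: 20.7
```

Emit:
servo_tool:
  series:
    - {"dx": 0, "dy": 0, "dz": 0.05, "rx": 0, "ry": 0, "rz": 0, "claw": 1}
    - {"dx": 0, "dy": 0, "dz": 0.05, "rx": 0, "ry": 0, "rz": 0, "claw": 1}

```text
clock: 11.4
tool_pos: [538.7, -133.8, 83.5]
orientation: [2.085, 2.345, -0.002]
contact_force: [-1.7, 0.5, 4.7]
finger_gap: 20.5
```

Emit:
servo_tool:
  series:
    - {"dx": 0, "dy": 0, "dz": 0.04, "rx": 0, "ry": 0, "rz": 0, "claw": 1}
    - {"dx": 0, "dy": 0, "dz": 0.04, "rx": 0, "ry": 0, "rz": 0, "claw": 1}

```text
clock: 11.57
tool_pos: [538.7, -134.0, 81.1]
orientation: [2.085, 2.345, -0.002]
contact_force: [-1.0, 0.2, 4.9]
finger_gap: 20.8
```

Emit:
servo_tool:
  series:
    - {"dx": 0, "dy": 0, "dz": 0.04, "rx": 0, "ry": 0, "rz": 0, "claw": 1}
    - {"dx": 0, "dy": 0, "dz": 0.04, "rx": 0, "ry": 0, "rz": 0, "claw": 1}

```text
clock: 11.73
tool_pos: [538.7, -134.2, 78.6]
orientation: [2.084, 2.344, -0.003]
contact_force: [-1.8, -0.2, 7.3]
finger_gap: 20.4
```

```bash
python3 - <<'E'
from h import *
go((538,-133.2,65)); up(7)
snap('scene','s11');snap('side','d11')
im=[cv2.resize(cv2.imread('pics/s11.png')[145:195,225:275],None,fx=8,fy=8,interpolation=cv2.INTER_CUBIC),cv2.resize(cv2.imread('pics/d11.png')[155:205,285:335],None,fx=8,fy=8,interpolation=cv2.INTER_CUBIC)]
im=np.hstack(im).astype(float); cv2.imwrite('pics/c21.png',np.clip(255*(im/255)**.6,0,255).astype(np.uint8))
E
```

```text
t 11.73 tcp [ 538.7 -134.2   78.6] F [-1.8 -0.2  7.3] M [-0.05  0.45 -0.02] gap 20.4 tool z [ 0.0026 -0.0046 -1.    ] yaw 6.71
shift tool mm [ 1.2 -0.6 13.6] units [ 0.03  -0.016  0.341]
t 11.73 tcp [ 538.7 -134.2   78.6] F [-1.8 -0.2  7.3] M [-0.05  0.45 -0.02] gap 20.4 tool z [ 0.0026 -0.0046 -1.    ] yaw 6.71
rot units [ 0.0006  0.0015 -0.0016]
```

View pics/c21.png

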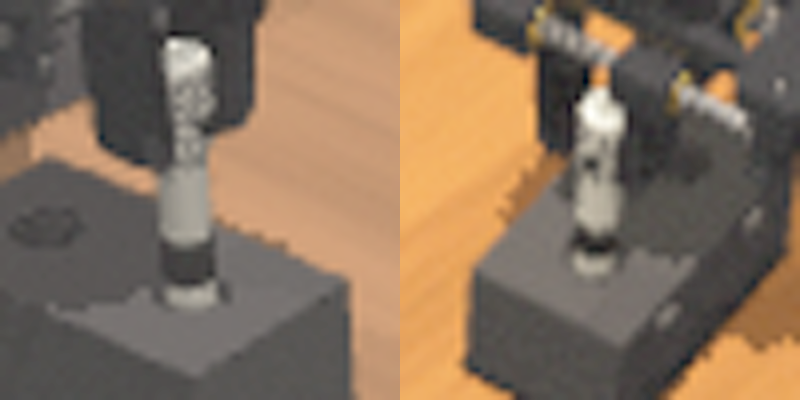

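The band's lower edge is still about 6 mm above the rim, so the tail is about 27 mm down, past the balls. I'll continue in smaller steps with small lateral and tilt corrections.

Emit:
servo_tool:
  series:
    - {"dx": 0.02, "dy": -0.01, "dz": 0.03, "rx": 0.0005, "ry": 0.001, "rz": 0, "claw": 1}

```text
clock: 11.92
tool_pos: [538.3, -133.7, 77.0]
orientation: [2.087, 2.346, -0.001]
contact_force: [-0.0, -0.1, 4.8]
finger_gap: 21.0
```

Emit:
servo_tool:
  series:
    - {"dx": 0.02, "dy": 0, "dz": 0.03, "rx": 0, "ry": 0, "rz": 0, "claw": 1}

```text
clock: 12.0
tool_pos: [538.6, -133.5, 76.0]
orientation: [2.087, 2.345, -0.001]
contact_force: [-1.4, -0.7, 6.7]
finger_gap: 21.0
```

Emit:
servo_tool:
  series:
    - {"dx": 0, "dy": 0, "dz": 0.03, "rx": 0, "ry": 0, "rz": 0, "claw": 1}

```text
clock: 12.08
tool_pos: [538.7, -133.8, 75.0]
orientation: [2.087, 2.345, -0.002]
contact_force: [-0.9, -0.7, 6.0]
finger_gap: 20.9
```

Emit:
servo_tool:
  series:
    - {"dx": 0.01, "dy": -0.01, "dz": 0.03, "rx": 0, "ry": 0, "rz": 0, "claw": 1}

```text
clock: 12.17
tool_pos: [538.4, -133.8, 74.0]
orientation: [2.087, 2.344, -0.002]
contact_force: [-1.4, -0.9, 6.2]
finger_gap: 20.5
```

Emit:
servo_tool:
  series:
    - {"dx": 0.01, "dy": -0.01, "dz": 0.03, "rx": 0, "ry": 0, "rz": 0, "claw": 1}

```text
clock: 12.25
tool_pos: [538.4, -133.8, 73.1]
orientation: [2.086, 2.343, -0.001]
contact_force: [-1.1, -0.7, 6.3]
finger_gap: 20.7
```

Emit:
servo_tool:
  series:
    - {"dx": 0.01, "dy": -0.01, "dz": 0.03, "rx": 0, "ry": 0, "rz": 0, "claw": 1}

```text
clock: 12.33
tool_pos: [538.4, -133.7, 72.2]
orientation: [2.086, 2.341, -0.001]
contact_force: [-0.7, -1.2, 4.8]
finger_gap: 20.5
```

Emit:
servo_tool:
  series:
    - {"dx": 0.01, "dy": -0.01, "dz": 0.03, "rx": 0, "ry": 0, "rz": 0, "claw": 1}

```text
clock: 12.42
tool_pos: [538.3, -133.6, 71.2]
orientation: [2.086, 2.341, -0.0]
contact_force: [-0.3, -1.1, 4.0]
finger_gap: 20.6
```

Emit:
servo_tool:
  series:
    - {"dx": 0.01, "dy": -0.01, "dz": 0.03, "rx": 0, "ry": 0, "rz": 0, "claw": 1}

```text
clock: 12.5
tool_pos: [538.4, -133.6, 70.2]
orientation: [2.085, 2.339, 0.0]
contact_force: [-1.6, -0.2, 6.4]
finger_gap: 20.9
```

Emit:
servo_tool:
  series:
    - {"dx": 0.01, "dy": 0, "dz": 0.03, "rx": 0, "ry": 0, "rz": 0, "claw": 1}

```text
clock: 12.58
tool_pos: [538.5, -133.5, 69.2]
orientation: [2.085, 2.339, 0.0]
contact_force: [-1.7, -1.8, 7.6]
finger_gap: 20.7
```

Emit:
servo_tool:
  series:
    - {"dx": 0.01, "dy": 0, "dz": 0.025, "rx": 0, "ry": 0, "rz": 0, "claw": 1}

```text
clock: 12.67
tool_pos: [538.4, -133.4, 68.3]
orientation: [2.085, 2.338, -0.0]
contact_force: [-0.1, -0.5, 3.4]
finger_gap: 20.8
```

Emit:
servo_tool:
  series:
    - {"dx": 0, "dy": 0, "dz": 0.025, "rx": 0, "ry": 0, "rz": 0, "claw": 1}

```text
clock: 12.75
tool_pos: [538.5, -133.5, 67.4]
orientation: [2.085, 2.338, -0.0]
contact_force: [-1.3, -0.4, 3.6]
finger_gap: 20.4
```

Emit:
servo_tool:
  series:
    - {"dx": 0, "dy": 0, "dz": 0.025, "rx": 0, "ry": 0, "rz": 0, "claw": 1}

```text
clock: 12.83
tool_pos: [538.5, -133.6, 66.4]
orientation: [2.085, 2.337, -0.0]
contact_force: [-0.2, -0.4, 4.0]
finger_gap: 20.7
```

Emit:
servo_tool:
  series:
    - {"dx": 0, "dy": 0, "dz": 0.025, "rx": 0, "ry": 0, "rz": 0, "claw": 1}

```text
clock: 12.92
tool_pos: [538.6, -133.7, 65.6]
orientation: [2.085, 2.337, -0.0]
contact_force: [-2.0, -0.4, 11.1]
finger_gap: 20.3
```

```bash
python3 - <<'E'
from h import *
go((538,-133.2,65)); up(7)
snap('scene','s12');snap('side','d12')
im=[cv2.resize(cv2.imread('pics/s12.png')[145:195,225:275],None,fx=8,fy=8,interpolation=cv2.INTER_CUBIC),cv2.resize(cv2.imread('pics/d12.png')[155:205,285:335],None,fx=8,fy=8,interpolation=cv2.INTER_CUBIC)]
im=np.hstack(im).astype(float); cv2.imwrite('pics/c22.png',np.clip(255*(im/255)**.6,0,255).astype(np.uint8))
E
```

```text
t 12.92 tcp [ 538.6 -133.7   65.6] F [-2.  -0.4 11.1] M [-0.1   0.54 -0.03] gap 20.3 tool z [ 0.0072 -0.0065 -1.    ] yaw 6.53
shift tool mm [ 0.6 -0.6  0.6] units [ 0.015 -0.015  0.015]
t 12.92 tcp [ 538.6 -133.7   65.6] F [-2.  -0.4 11.1] M [-0.1   0.54 -0.03] gap 20.3 tool z [ 0.0072 -0.0065 -1.    ] yaw 6.53
rot units [ 0.002   0.0023 -0.0026]
```

View pics/c22.png

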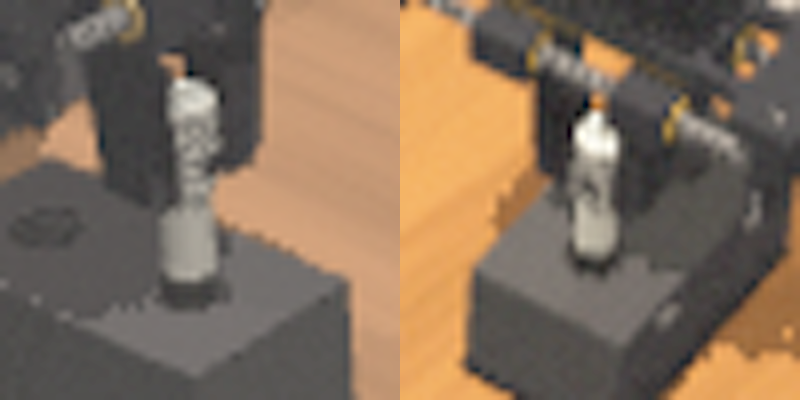

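The rim now lies within the band and the force jumped from 4 to 11 N, so it has met the contact. I'll check the current force, then give the firm seating push.

```bash
python3 - <<'E'
from h import *
st()
E
```

```text
t 13.02 tcp [ 538.6 -133.7   65.5] F [ 0.1 -0.3  5.4] M [-0.2   0.33  0.  ] gap 20.5 tool z [ 0.0071 -0.0064 -1.    ] yaw 6.53
```

Emit:
servo_tool:
  series:
    - {"dx": 0, "dy": 0, "dz": 0.02, "rx": 0, "ry": 0, "rz": 0, "claw": 1}

```text
clock: 13.1
tool_pos: [538.8, -133.8, 65.2]
orientation: [2.085, 2.337, -0.0]
contact_force: [-3.9, -0.2, 14.7]
finger_gap: 20.6
```

Emit:
servo_tool:
  series:
    - {"dx": 0, "dy": 0, "dz": 0.015, "rx": 0, "ry": 0, "rz": 0, "claw": 1}

```text
clock: 13.18
tool_pos: [538.8, -133.8, 65.2]
orientation: [2.085, 2.336, -0.0]
contact_force: [-2.6, -0.7, 10.6]
finger_gap: 20.4
```

Pressed home at 14.7 N total, of which about 10 N was on the contact after ball friction, and it held at z = 65.2. Now I'll relax and open.

Emit:
servo_tool:
  series:
    - {"dx": 0, "dy": 0, "dz": 0, "rx": 0, "ry": 0, "rz": 0, "claw": 1}
    - {"dx": 0, "dy": 0, "dz": 0, "rx": 0, "ry": 0, "rz": 0, "claw": 0.7}
    - {"dx": 0, "dy": 0, "dz": 0, "rx": 0, "ry": 0, "rz": 0, "claw": 0.6}
    - {"dx": 0, "dy": 0, "dz": 0, "rx": 0, "ry": 0, "rz": 0, "claw": 0.5}
    - {"dx": 0, "dy": 0, "dz": 0, "rx": 0, "ry": 0, "rz": 0, "claw": 0.3}
    - {"dx": 0, "dy": 0, "dz": 0, "rx": 0, "ry": 0, "rz": 0, "claw": 0.3}
    - {"dx": 0, "dy": 0, "dz": 0, "rx": 0, "ry": 0, "rz": 0, "claw": 0.3}
    - {"dx": 0, "dy": 0, "dz": 0, "rx": 0, "ry": 0, "rz": 0, "claw": 0.3}

```text
clock: 13.85
tool_pos: [538.8, -132.0, 63.5]
orientation: [2.085, 2.339, 0.002]
contact_force: [0.2, -0.2, -0.8]
finger_gap: 61.7
```

```bash
python3 - <<'E'
from h import *
st(); up(7)
E
```

```text
t 13.85 tcp [ 538.8 -132.    63.5] F [ 0.2 -0.2 -0.8] M [ 0.01  0.03 -0.03] gap 61.7 tool z [ 0.0071 -0.0043 -1.    ] yaw 6.59
t 13.85 tcp [ 538.8 -132.    63.5] F [ 0.2 -0.2 -0.8] M [ 0.01  0.03 -0.03] gap 61.7 tool z [ 0.0071 -0.0043 -1.    ] yaw 6.59
rot units [ 0.0021  0.0016 -0.0023]
```

Released. Now straight up, clear of the light.

Emit:
servo_tool:
  series:
    - {"dx": 0, "dy": 0, "dz": -0.2, "rx": 0.002, "ry": 0.001, "rz": 0, "claw": 0.3}
    - {"dx": 0, "dy": 0, "dz": -0.3, "rx": 0, "ry": 0, "rz": 0, "claw": 0.3}
    - {"dx": 0, "dy": 0, "dz": -0.4, "rx": 0, "ry": 0, "rz": 0, "claw": 0.3}
    - {"dx": 0, "dy": 0, "dz": -0.4, "rx": 0, "ry": 0, "rz": 0, "claw": 0.3}
    - {"dx": 0, "dy": 0, "dz": -0.4, "rx": 0, "ry": 0, "rz": 0, "claw": 0.3}
    - {"dx": 0, "dy": 0, "dz": -0.4, "rx": 0, "ry": 0, "rz": 0, "claw": 0.3}
    - {"dx": 0, "dy": 0, "dz": 0, "rx": 0, "ry": 0, "rz": 0, "claw": 0.3}
    - {"dx": 0, "dy": 0, "dz": 0, "rx": 0, "ry": 0, "rz": 0, "claw": 0.3}

```text
clock: 14.52
tool_pos: [537.5, -131.2, 149.2]
orientation: [-2.088, -2.344, 0.005]
contact_force: [0.3, -0.0, 0.1]
finger_gap: 62.0
```

```bash
python3 - <<'E'
from h import *
st(); snap('scene','s13');snap('side','d13')
im=[cv2.resize(cv2.imread('pics/s13.png')[145:195,225:275],None,fx=8,fy=8,interpolation=cv2.INTER_CUBIC),cv2.resize(cv2.imread('pics/d13.png')[155:205,285:335],None,fx=8,fy=8,interpolation=cv2.INTER_CUBIC)]
im=np.hstack(im).astype(float); cv2.imwrite('pics/c23.png',np.clip(255*(im/255)**.6,0,255).astype(np.uint8))
E
```

```text
t 14.52 tcp [ 537.5 -131.2  149.2] F [ 0.3 -0.   0.1] M [-0.02 -0.03 -0.02] gap 62.0 tool z [-3.7e-03 -8.0e-04 -1.0e+00] yaw 6.63
```

View pics/c23.png

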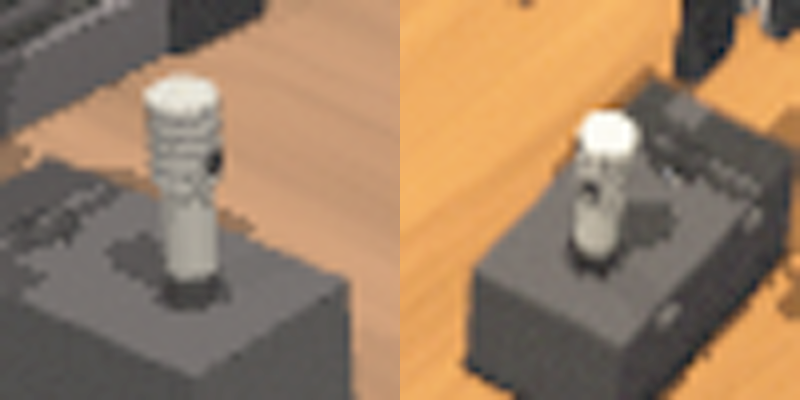

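View pics/s13.png

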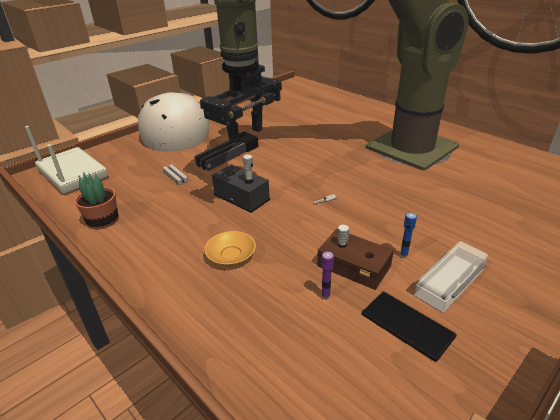

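```bash
python3 - <<'E'
from h import *
def c(x,y,x0,y0,s): return x0+(x+.5)/s-.5,y0+(y+.5)/s-.5
a=('s13',*c(182,93,225,145,8)); b=('d13',*c(208,130,285,155,8)); p=tri([a,b]); print(p,'tail z if upright',p[2]-108)
E
```

```text
[ 536.04322897 -133.63625406  128.22798971] tail z if upright 20.22798970913044
```

Checks are consistent: the lens at (536,-134,128) puts the tail at z≈20, about 40 mm down. The lean is about 0.02 rad, the band centre is about 1 mm above the rim, and nothing else has moved.

```bash
python3 - <<'E'
from h import *
print(manip.finish_job())
E
```

```text
the job is handed in; nothing more can be done
None
```

The long light is standing in the +y well (well_l), bottomed on its charging contact, and I've handed the job in at about 14.6 s. The hand-in returned no verdict.

- **Choosing the well:** the wrist picture showed the contact about 40 mm down in well_l and about 22 mm down in the other. I went straight to the deep one.
- **Insertion:** the balls gave at about 10 N, and sliding on took a total of roughly 3.5–7.5 N. The contact was met with the rim inside the dark band.
- **Seating push:** the wrist force peaked at 14.7 N. I estimate about 10 N of that was on the contact, after allowing for ball friction; the contact force itself was never measured.
- **Last checks:**
  - The tail is at z ≈ 20 mm, which agrees with the arm's reading at the push.
  - The lean is about 0.02 rad, and the band centre is about 1 mm above the rim.
  - The scene picture shows the short light, the look-alikes and the other visible items where they were.

**What disagreed:**
- **Fingertip height:** the reported tool tip reads about 33 mm lower than the fingertips in the pictures. My first grasp therefore closed on nothing, just above the lens. I measured the offset and allowed for it from then on.
- **Sliding force:** it ran a little above the 1–4 N stated, with some sideways load.
- **Refused move:** the first move call was rejected for its format, and the arm did not move.

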